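Kit the pipe brackets into the tray

ROBOT

A 6-joint arm with a two-finger parallel gripper is mounted at the origin on the work surface. World frame = base frame: x ahead of the robot, y to its left, z up, the work surface at z = 0. Lengths are in m, angles in rad, forces in N, time in s.
With the tool pointing down it reaches from about 0.35 to 0.975 m from the base axis. Payload 4.9 kg.
Tool frame: the origin (TCP) lies at the centre of the arm's flange, where the gripper is bolted on; the fingertips stand 173 mm ahead of it and the grasp point (between the pads) lies 155 mm ahead of it (ctrl.finger_overhang is the distance from the TCP to the fingertips, in m); z points along the fingers, y is the direction in which the jaws open and shut (so a half turn about z gives the same grasp; the last joint's range is limited). The gripper opens to 85 mm and grips with 20 to 120 N. Pads are 22 mm wide; open, the fingers measure 114 mm over their backs; the gripper's body (76 mm by 85 mm) begins 54 mm behind the grasp point. The pads swing forward as they close: fully open they stand 13 mm farther back than shut.
Start: joints at [-1.375, 0.053, 1.613, -0, 1.476, -0.119], TCP at [0.194, -0.594, 0.405] pointing down, gripper open.
Joint ranges: [-3.01, 3.01], [-1.01, 2.22], [0.06, 2.58], [-1.02, 4.17], [0.09, 2.62], [-3.14, 3.14]. Speed limits (rad/s): [2.57, 2.57, 3.14, 3.14, 3.14, 3.14].

INTERFACE

Orientations are given as a rotation vector (axis times angle).
In Python, from station import ctrl, eyes, spotter gives the robot as it stands.
- The arm moves only by the shell command python3 -m crank 'ROWS' [FORCE]. ROWS is JSON, a list of rows, each a list of 7 numbers: the turn, a rotation vector about the tool's x, y, z in rad, then the shift along the tool's x, y, z in mm, then the closure, from -1 (fully open) to 1 (shut). A call has 1 to 8 rows; each row shifts and turns the pose as measured when the row begins, along the tool's axes as they then stand; what a row does not reach is not made up. A row lasts 1/12 s, in which the tool goes at most 41.7 mm and 7.16 degrees, less where a joint would pass 70% of its speed; a pose out of reach is approached as far as the arm can. A call is refused whole if a number of a shift passes 41.7 or a number of a turn 0.125, either way. A call with a gripper value outside its range is refused whole. The fingers move at their own pace and stop on an object; FORCE is the grip in N (left out, the last holds). Time passes only in rows, so rows that do not move let the fingers close. It gives the time, the measured TCP pose, the force and the opening at its end, in the units of the state.
- ctrl.get_obs(): the state, without advancing time (a new reading comes with each control period).
- eyes.get_image(name): name is "scene" or "top"; returns a dict with "image" (400x640x3 uint8, red, green, blue), "vertical_fov" (degrees; the focal length in pixels is half the picture's height over the tangent of half this angle, whatever the lens; pixels are square), "cx", "cy" (the principal point, pixels), "rvec" (rotation vector, rad) and "tvec" (3), from world to camera coordinates, as OpenCV has them. Camera axes: x right, y down, z forward; pixel columns grow to the right and rows downward; lengths in m; the calibration is good to about 2 mm. A picture is of the moment at which its call begins. There is no depth.
- ctrl.finish_job(): hands the job in, once; it reports no verdict.
Trained networks look in a picture, given as the dict that the camera call returned (one of the last four; its "shot" number tells which), for a name from the list of things; names that differ only in an ending like _2 or _b are one class to them, and where a whole thing is asked for, a point or a joint stands for the part that bears it (a point fixed in the world has none). Each returns a list of dicts, best first, with "confidence" (0 to 1); they miss things now and then, are a little off and sometimes report something else, mostly with a low value. They report only what shows in the picture. A call takes as long as a camera call. They do not tell look-alikes from the thing itself.
- spotter.look_for(query, picture): "centre" ([x, y, z] in m, in world coordinates, good to about 4 mm: the middle of the surface that is visible of it).
- spotter.outline_of(query, picture): "region" (400x640 bool, what is visible of it).
- spotter.mark_of(query, picture): "centre" ([x, y, z] in m, in world coordinates, good to about 4 mm: a listed point, or the origin of a listed thing).
The state is a dict: "t": time; "q": joint angles; "dq": joint speeds; "effort": joint torques, N m; "tool_pos": TCP position; "tool_rot": TCP orientation; "contact_force": force on the tool from outside, world axes, zero at the start; "wrist_torque": the same for the moment, N m; "opening": finger opening in m.
Only numpy, scipy, OpenCV 4.12 (cv2) and the standard library are available. Lean on these libraries where they do the work, as an engineer would, in place of code of your own. Each camera call takes 0.05 s, during which the arm holds its last target.

TASK

Finish this bracket kit: the copper pipe stub lying in the tray does not belong there, so put it into the low green bin with the two other stubs. Lay the humped pipe strap and the L-shaped corner plate down into the tray pockets that match their outlines, lying flat on the tray floor between the fences. Set the brackets down, do not drop them, and leave everything else on the bench where it is.

Things in the scene. Friction and masses are not known exactly. Their poses are not given: they have to be found in the camera images.
- tray: Fixed open kit tray, black floor, grey walls, 170 x 272 mm (its x by y). Origin: centre of its underside, on the bench; z up. Floor top 6 mm above the bench; rim and inner fence blocks 20 mm above the bench. Two pockets with 4 mm clearance round the part: for the strap at +y, L-shaped for the corner plate at -y. Fences leave finger recesses on both sides of each seat (see the seats).
- strap_seat (a point): Where the strap's origin belongs, on the tray floor (tray x 0, y +75, z 6 mm); axes as the tray's. Pocket 158 mm long along x: slot 38 mm wide at the -x end, 72 mm at the +x end, so the strap's wide foot points to tray +x. No fences from x -45 to +50 mm (finger recess), out to 55 mm either side in y.
- corner_seat (a point): Where the corner plate's origin belongs, on the tray floor (tray x -5, y -35, z 6 mm); axes as the tray's. The pocket's long leg (40 mm wide) runs along x, its short leg goes to -y at the -x end. Finger recesses: x -40 to +55 mm on the +y side, x -19 to +35 mm on the -y side (inside the L). The stray stub starts in the long leg.
- stub: Loose copper pipe stub, a plain cylinder 28 mm across and 100 mm long, 70 to 170 g, lying in the long leg of the corner-plate pocket; it can roll and slide a few mm there. Origin: the middle of its axis (14 mm above what it lies on); its x axis runs along it (it may roll about x).
- bin: Fixed open green stock bin, 150 x 190 mm outside (its x by y), 55 mm high, walls and floor 5 mm, a ledge outside its -x wall. Two copper stubs are fixed in it along its x, side by side at the +y wall (y +30 to +88 mm); from y -90 to +30 mm it is empty. Origin: centre of its underside, on the bench; z up.
- strap: Loose steel pipe strap, 150 mm long, lying on its feet: narrow foot 30 mm wide at -x, half-round hump in the middle 60 mm long, 30 mm wide, 40 mm high, wide foot 64 mm wide at +x; strip 5 mm thick, 140 to 280 g. Origin: centre of its underside, beneath the hump's top; z up. Balances when gripped from above on the hump, across its 30 mm width (along y).
- strap_wide_end (a point): Middle of the outer edge of the strap's wide foot, at strap x +75 mm, on its underside.
- corner: Loose flat L-shaped steel plate, 8 mm thick: long leg x -55 to +60 mm, y -16 to +16 mm; short leg 32 mm wide (x -55 to -23 mm) reaching to y -74 mm; 175 to 350 g. Origin: on the underside, on the long leg's centre line near the balance point (mass centre x -9, y -15 mm); z up. Can be gripped there across the 32 mm width.
- corner_short_end (a point): Middle of the end of the corner plate's short leg, on its underside (plate x -39, y -74 mm).
- flat_plate: Bystander: loose straight steel plate, 120 x 30 x 6 mm, lying flat, no hump. Origin: centre of its underside.
- coupling: Bystander: white plastic pipe coupling standing on end, 60 mm across, 65 mm high. Origin: centre of its underside.
- cup: Bystander: red plastic cup, 84 mm across, 110 mm high. Origin: centre of its underside.
- jar: Bystander: amber jar with black cap, 72 mm across, 85 mm high. Origin: centre of its underside.
- screwdriver: Bystander: screwdriver lying flat, 190 mm long. Origin under its middle; its x runs along it towards the tip.
Things that resemble listed ones, but are neither listed nor needed, are in the scene too. What is shaped like the stub but blue or white is not meant.

How it is judged:
At the end, for the whole second after the job is handed in: Copper stub at rest inside the green bin, below its rim. Strap and corner plate rest in their own pockets, each within 8 mm of its seat along tray x and y and 3 mm in height, flat within 0.06 rad, turned within 0.14 rad; wide foot towards tray +x, short leg towards tray -y (x of stub in the frame of bin between -0.07 and 0.07 m and y of stub in the frame of bin between -0.09 and 0.09 m and z of stub in the frame of bin between 0.01 and 0.052 m and linear speed of stub below 0.03 m/s and x of strap in the frame of strap_seat between -0.008 and 0.008 m and y of strap in the frame of strap_seat between -0.008 and 0.008 m and z of strap in the frame of strap_seat between -0.003 and 0.003 m and angle between each of strap, corner's own z axis and vertical below 0.06 rad and angle between the x axis of strap and the x axis of strap_seat, either way round below 0.14 rad and linear speed of each of strap, corner below 0.02 m/s and x of strap_wide_end in the frame of strap_seat above 0.05 m and x of corner in the frame of corner_seat between -0.008 and 0.008 m and y of corner in the frame of corner_seat between -0.008 and 0.008 m and z of corner in the frame of corner_seat between -0.003 and 0.003 m and angle between the x axis of corner and the x axis of corner_seat, either way round below 0.14 rad and y of corner_short_end in the frame of corner_seat below -0.05 m); the robot touches nothing.
It fails at once if a bystander is pushed more than 30 mm away or one of the standing ones is knocked over (distance of any of flat_plate, coupling, cup, jar, screwdriver from where it was at the start of the episode above 0.03 m or angle between any of cup, jar, coupling's own z axis and vertical above 0.5 rad).
It fails at once if the pipe strap is dropped or flung (faster than 0.6 m/s, a fall of about 18 mm, while no finger touches it) (linear speed of strap above 0.6 m/s and contact force between the fingers and strap below 0.01 N).
It fails at once if the corner plate is dropped or flung (faster than 0.6 m/s, a fall of about 18 mm, while no finger touches it) (linear speed of corner above 0.6 m/s and contact force between the fingers and corner below 0.01 N).
It also fails if it takes over 72 s, if anything falls off the work surface, if the arm or the gripper's body presses on something with over 40 N, if the wrist force passes 120 N, or if a joint passes its speed limit or range.

## Working session

There is one attempt and no reset: what is moved stays moved. The work goes in short steps, Python scripts to look and compute and a shell command to move; the robot and the scene stay as the last step left them, time stands still between calls to the robot, and variables do not carry over. Pictures are saved under pics/ and viewed, and the job is handed in when it is done.

```bash
mkdir -p pics; ls; python3 - <<'E'
from station import ctrl, eyes, spotter
import cv2
o=ctrl.get_obs(); print({k:o[k] for k in('t','tool_pos','tool_rot','contact_force','opening')})
for n in('scene','top'):
    p=eyes.get_image(n); print(n,p['vertical_fov'],p['cx'],p['cy'],p['rvec'],p['tvec'])
    cv2.imwrite(f'pics/{n}0.png',p['image'][:,:,::-1])
    for q in('tray','strap_seat','corner_seat','stub','bin','strap','strap_wide_end','corner','corner_short_end','flat_plate','coupling','cup','jar','screwdriver'):
        print(q,[(r['centre'],round(r['confidence'],2)) for r in spotter.mark_of(q,p)[:3]])
print(ctrl.get_obs()['t'])
E
```

```text
pics
{'t': 0.0, 'tool_pos': array([ 0.19344924, -0.59401784,  0.40347221]), 'tool_rot': array([-3.10073832e+00, -4.92108481e-01,  8.17624334e-05]), 'contact_force': array([-0.01938784, -0.92280881, -0.33115642]), 'opening': 0.08546296001820006}
scene 47.63933762910732 318.8777701684357 196.60919772105677 [ 2.4912409   0.65494364 -0.20838832] [-0.41953367 -0.20212361  1.58051186]
tray [([0.5597, 0.1114, 0.0009], 0.84), ([0.6817, -0.3772, -0.0026], 0.25), ([0.3263, 0.2379, -0.002], 0.2)]
strap_seat [([0.5322, 0.1793, 0.0041], 0.58)]
corner_seat [([0.5617, 0.0737, 0.0051], 0.91), ([0.5105, -0.5031, 0.0034], 0.29)]
stub [([0.5643, 0.0773, 0.0221], 0.81), ([0.3447, 0.0861, 0.0142], 0.75), ([0.3098, -0.1913, 0.0182], 0.7)]
bin [([0.5209, 0.4042, -0.0011], 0.62)]
strap [([0.4642, -0.203, 0.0034], 0.75)]
strap_wide_end [([0.5232, -0.2427, -0.0053], 0.97)]
corner [([0.5311, -0.4178, 0.0031], 0.71)]
corner_short_end [([0.5086, -0.5002, -0.0014], 0.84), ([0.6822, -0.3788, 0.0019], 0.53)]
flat_plate [([0.7191, -0.1764, 0.0016], 0.93), ([0.6855, -0.3771, -0.0006], 0.31)]
coupling [([0.6281, -0.27
[... 449 characters left out ...]
at [([0.5608, 0.0752, 0.0076], 0.59)]
stub [([0.5608, 0.0758, 0.0207], 0.71), ([0.3412, 0.0858, 0.0145], 0.64), ([0.3127, -0.1929, 0.0132], 0.63)]
bin [([0.5232, 0.4002, 0.002], 0.61)]
strap [([0.4649, -0.1988, 0.0005], 0.79)]
strap_wide_end [([0.5249, -0.2472, 0.0005], 0.91)]
corner [([0.5391, -0.4204, 0.0005], 0.87), ([0.5243, -0.2461, 0.0005], 0.22), ([0.6296, -0.2719, 0.0008], 0.2)]
corner_short_end [([0.5096, -0.5004, -0.0013], 0.84)]
flat_plate [([0.7173, -0.1723, -0.0016], 0.62)]
coupling [([0.63, -0.2723, -0.0012], 0.79)]
cup [([0.6828, -0.3807, -0.0027], 0.84)]
jar [([0.705, 0.3157, -0.0064], 0.67)]
screwdriver [([0.631, -0.2749, 0.0006], 0.7), ([0.3281, 0.2406, -0.0003], 0.57)]
1.5
```

View pics/scene0.png

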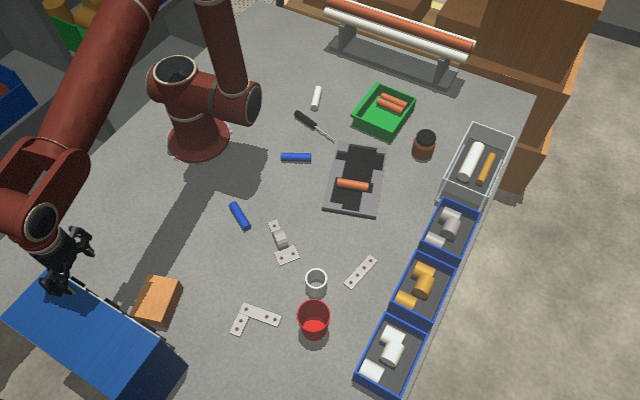

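View pics/top0.png

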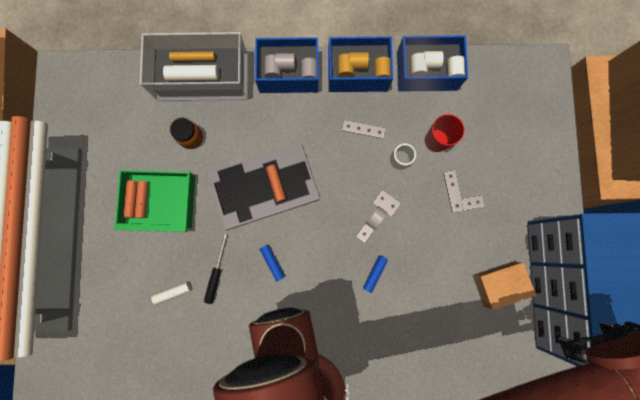

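```bash
cat > h.py <<'E'
import numpy as np, cv2
from scipy.optimize import minimize
def K(p):
    f=p['image'].shape[0]/2/np.tan(np.radians(p['vertical_fov'])/2)
    return np.array([[f,0,p['cx']],[0,f,p['cy']],[0,0,1.]])
def proj(p,X): return cv2.projectPoints(np.asarray(X,float).reshape(-1,3),np.asarray(p['rvec'],float),np.asarray(p['tvec'],float),K(p),None)[0].reshape(-1,2)
def box(x0,x1,y0,y1,z0,z1): return np.array([[x,y,z] for x in(x0,x1) for y in(y0,y1) for z in(z0,z1)])
th=np.linspace(0,np.pi,13)
hump=np.array([[30*np.cos(t),y,max(40*np.sin(t),0)] for t in th for y in(-15,15)])
M={'tray':[box(-85,85,-136,136,0,20)],'bin':[box(-75,75,-95,95,0,55)],
'strap':[box(-75,-25,-15,15,0,5),box(25,75,-32,32,0,5),hump],
'corner':[box(-55,60,-16,16,0,8),box(-55,-23,-74,16,0,8)],
'stub':[np.array([[x,14*np.cos(a),14*np.sin(a)] for x in(-50,50) for a in np.linspace(0,6.28,17)])],
'flat_plate':[box(-60,60,-15,15,0,6)]}
def place(X,s,z=0):
    c,n=np.cos(s[2]),np.sin(s[2]); X=X/1000.
    return np.c_[s[0]+c*X[:,0]-n*X[:,1],s[1]+n*X[:,0]+c*X[:,1],X[:,2]+z]
S=4
def mask(p,name,s,z=0):
    m=np.zeros((400*S,640*S),np.uint8)
    for h in M[name]:
        u=((proj(p,place(h,s,z))+.5)*S)
        cv2.fillConvexPoly(m,cv2.convexHull(u.astype(np.float32)).round().astype(np.int32),1)
    return m
def fit(ps,regs,name,s0,z=0):
    R=[cv2.resize(r.astype(np.uint8),None,fx=S,fy=S,interpolation=cv2.INTER_NEAREST) for r in regs]
    def c(v):
        s=[v[0]/100,v[1]/100,v[2]/10]
        t=0
        for p,r in zip(ps,R):
            m=mask(p,name,s,z); t+=1-(m&r).sum()/(m|r).sum()
        return t/len(ps)
    v0=np.array([s0[0]*100,s0[1]*100,s0[2]*10])
    b=minimize(c,v0,method='Nelder-Mead',options=dict(initial_simplex=np.vstack([v0,v0+[1,0,0],v0+[0,1,0],v0+[0,0,1.5]]),xatol=.005,fatol=1e-5))
    return [b.x[0]/100,b.x[1]/100,b.x[2]/10],b.fun
E
python3 - <<'E'
from station import ctrl, eyes, spotter
from h import *
ps=[eyes.get_image('scene'),eyes.get_image('top')]
init={'tray':(.559,.111,.2),'bin':(.522,.402,0),'strap':(.4645,-.201,-.65),'corner':(.538,-.42,-.2),'stub':(.5625,.0765,.24)}
init['tray']=(.559,.111,np.arctan2(-(.532-.561),(.1785-.0745)))
init['strap']=(.4645,-.201,np.arctan2(-.044,.0595))
d=np.array([.509-.536,-.500+.419]); init['corner']=(.536,-.419,np.arctan2(d[1],d[0])-np.arctan2(-74,-39))
res={}
vis=ps[1]['image'].copy()
for n,s in init.items():
    regs=[spotter.outline_of(n,p) for p in ps]
    out=[]
    rr=[]
    for p,l in zip(ps,regs):
        # choose region nearest
        c=proj(p,[[s[0],s[1],.01]])[0]
        best=min(l,key=lambda r:np.hypot(*(np.argwhere(r['region']).mean(0)[::-1]-c)))
        rr.append(best['region'])
    z=.02 if n=='stub' else 0
    print(n,np.round(s,4))
    for i in (0,1): print('  ',i,[np.round(a,4) for a in fit([ps[i]],[rr[i]],n,s,z)])
    b=fit(ps,rr,n,s,z); print('  both',[np.round(a,4) for a in b]); res[n]=b[0]
    for k,p in enumerate(ps):
        if k==0: continue
        big=None
np.save('res.npy',res,allow_pickle=True)
for k,p in enumerate(ps):
    im=cv2.resize(p['image'],None,fx=S,fy=S,interpolation=cv2.INTER_CUBIC)
    for n,s in res.items():
        cs,_=cv2.findContours(mask(p,n,s,.02 if n=='stub' else 0),cv2.RETR_EXTERNAL,cv2.CHAIN_APPROX_NONE)
        cv2.drawContours(im,cs,-1,(255,255,0),1)
    cv2.imwrite(f'pics/fit{k}.png',im[:,:,::-1])
a=cv2.imread('pics/fit1.png'); cv2.imwrite('pics/f_a.png',a[540:1000,420:1220].copy()); cv2.imwrite('pics/f_b.png',a[600:1000,1300:2000])
E
```

```text
tray [0.559  0.111  0.2719]
   0 [array([0.5539, 0.1117, 0.3058]), np.float64(0.0944)]
   1 [array([0.5556, 0.1115, 0.3106]), np.float64(0.0828)]
  both [array([0.555 , 0.1114, 0.3122]), np.float64(0.0903)]
bin [0.522 0.402 0.   ]
   0 [array([ 0.5158,  0.4057, -0.0414]), np.float64(0.0706)]
   1 [array([ 0.5165,  0.4048, -0.0286]), np.float64(0.0651)]
  both [array([ 0.5158,  0.4053, -0.0284]), np.float64(0.0686)]
strap [ 0.4645 -0.201  -0.6367]
   0 [array([ 0.462 , -0.1993, -0.6461]), np.float64(0.0936)]
   1 [array([ 0.4632, -0.1992, -0.6538]), np.float64(0.0919)]
  both [array([ 0.4629, -0.1997, -0.6539]), np.float64(0.0956)]
corner [ 0.536  -0.419   0.1633]
   0 [array([ 0.5313, -0.418 ,  0.1681]), np.float64(0.0946)]
   1 [array([ 0.5331, -0.4179,  0.1542]), np.float64(0.0572)]
  both [array([ 0.5327, -0.4179,  0.1716]), np.float64(0.0773)]
stub [0.5625 0.0765 0.24  ]
   0 [array([0.5595, 0.0772, 0.3041]), np.float64(0.0733)]
   1 [array([0.5615, 0.0772, 0.2986]), np.float64(0.085)]
  both [array([0.5603, 0.0775, 0.3183]), np.float64(0.0822)]
```

View pics/f_a.png

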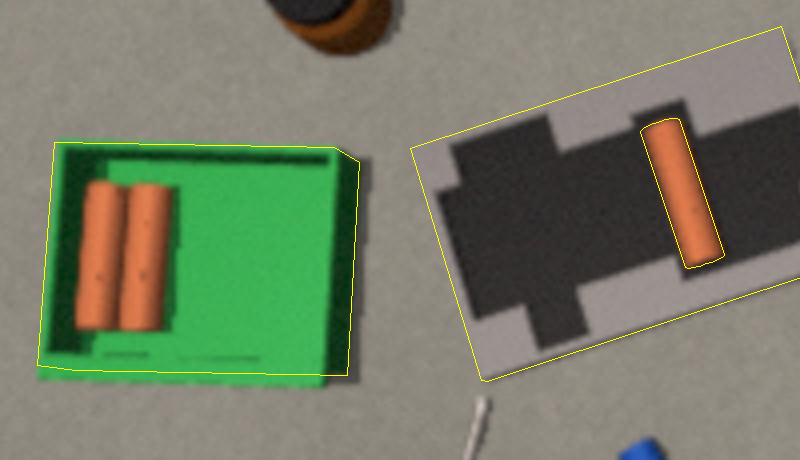

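View pics/f_b.png

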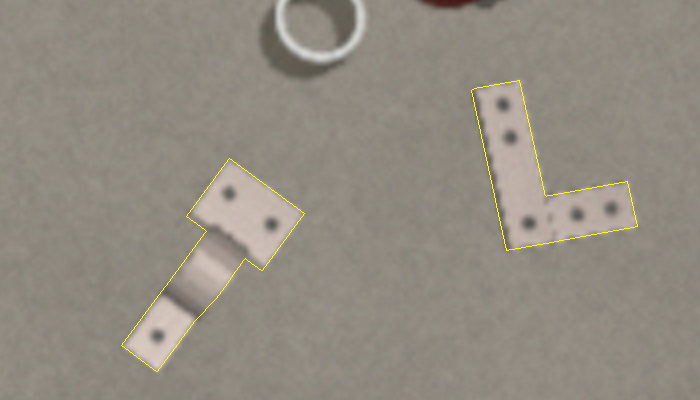

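```bash
cat > g.py <<'E'
import sys,numpy as np
from scipy.spatial.transform import Rotation as Ro
from station import ctrl
x,y,z,w=[float(a) for a in sys.argv[1:5]]   # z = fingertip z
o=ctrl.get_obs(); R=Ro.from_rotvec(o['tool_rot'])
c,s=np.cos(w),np.sin(w)
T=np.c_[[c,s,0],[s,-c,0],[0,0,-1]]
alts=[Ro.from_matrix(T),Ro.from_matrix(T@np.diag([-1,-1,1]))]
rv=[(R.inv()*A).as_rotvec() for A in alts]
v=min(rv,key=np.linalg.norm)
d=R.inv().apply(np.array([x,y,z+ctrl.finger_overhang])-o['tool_pos'])*1000
print('t',round(o['t'],2),'pos',o['tool_pos'].round(4),'open',round(o['opening'],4),'F',o['contact_force'].round(1),'q6',o['q'].round(2))
print('turn',v.round(3),'other',[a.round(2) for a in rv],'shift',d.round(1),'rows',round(max(np.linalg.norm(d)/41.7,np.linalg.norm(v)/.125),1))
E
python3 g.py .561 .077 .20 .305
```

```text
t 2.1 pos [ 0.1935 -0.5943  0.4047] open 0.0856 F [ 0.3  0.2 -0.5] q6 [-1.37  0.05  1.61 -0.    1.48 -0.12]
turn [0.   0.   0.01] other [array([0.  , 0.  , 0.01]), array([-0.  ,  0.  , -3.13])] shift [ 557.3 -524.5   31.3] rows 18.4
```

```bash
python3 -m crank '[[0,0,0,28,-26,0,-1],[0,0,0,29,-27,0,-1],[0,0,0,29,-27,0,-1],[0,0,0,29,-27,0,-1],[0,0,0,29,-27,0,-1],[0,0,0,29,-27,0,-1],[0,0,0,29,-27,0,-1],[0,0,0,29,-27,0,-1]]' 40; python3 g.py .561 .077 .20 .305
```

```text
t: 2.77
tool_pos: [0.3485, -0.3138, 0.4033]
tool_rot: [3.104, 0.47, -0.0]
contact_force: [0.8, -0.4, 0.3]
opening: 0.0853
t 2.77 pos [ 0.3485 -0.3138  0.4033] open 0.0853 F [ 0.8 -0.4  0.3] q6 [-0.89 -0.34  1.96 -0.    1.51  0.38]
turn [ 0.002  0.    -0.004] other [array([ 0.,  0., -0.]), array([ 0.  , -0.  ,  3.14])] shift [ 318.7 -310.4   29.1] rows 10.7
```

```bash
python3 -m crank '[[0,0,0,28,-28,0,-1],[0,0,0,28,-28,0,-1],[0,0,0,28,-28,0,-1],[0,0,0,28,-28,0,-1],[0,0,0,28,-28,0,-1],[0,0,0,28,-28,10,-1],[0,0,0,28,-28,10,-1],[0,0,0,28,-28,10,-1]]'; python3 g.py .561 .077 .06 .305
```

```text
t: 3.43
tool_pos: [0.4993, -0.0203, 0.3788]
tool_rot: [3.096, 0.467, 0.022]
contact_force: [0.8, -0.2, 0.3]
opening: 0.0855
t 3.43 pos [ 0.4993 -0.0203  0.3788] open 0.0855 F [ 0.8 -0.2  0.3] q6 [-0.19 -0.24  1.93 -0.01  1.44  1.08]
turn [ 0.013 -0.012 -0.006] other [array([ 0.01, -0.01, -0.01]), array([-0.02, -0.02,  3.14])] shift [ 85.9 -76.6 145.4] rows 4.4
```

```bash
python3 - <<'E'
from station import eyes
from h import *
p=eyes.get_image('top');s=eyes.get_image('scene')
a=cv2.resize(p['image'][140:260,200:360],(640,480),interpolation=3)
cv2.imwrite('pics/a1.png',a[:,:,::-1])
E
```

```text
(no output)
```

View pics/a1.png

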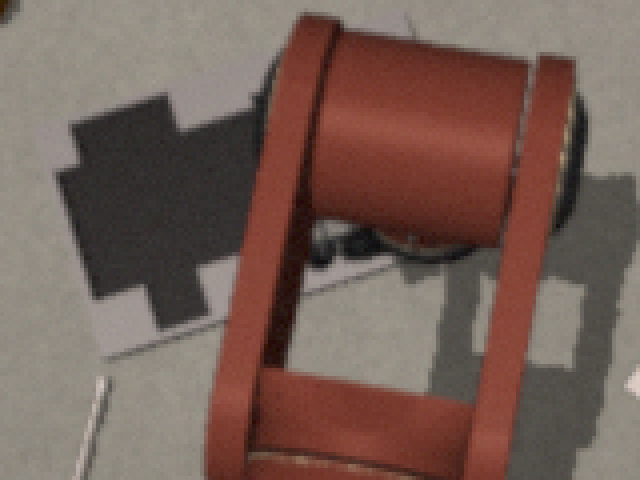

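```bash
python3 -m crank '[[0.013,-0.012,-0.006,22,-19,28,-1],[0,0,0,22,-19,29,-1],[0,0,0,22,-19,29,-1],[0,0,0,20,-19,29,-1],[0,0,0,0,0,20,-1],[0,0,0,0,0,0,-1]]'; python3 g.py .561 .077 .012 .305; python3 - <<'E'
from station import eyes
from h import *
s=eyes.get_image('scene')
a=cv2.resize(s['image'][130:240,290:420],(780,660),interpolation=3)
cv2.imwrite('pics/a2.png',a[:590,:,::-1])
E
```

```text
t: 4.03
tool_pos: [0.5616, 0.0828, 0.2438]
tool_rot: [3.101, 0.491, 0.009]
contact_force: [-0.4, -0.4, -0.5]
opening: 0.0851
t 4.03 pos [0.5616 0.0828 0.2438] open 0.0851 F [-0.4 -0.4 -0.5] q6 [ 0.02  0.07  1.88 -0.    1.19  1.27]
turn [ 0.003 -0.005  0.009] other [array([ 0.  , -0.01,  0.01]), array([ 0.01,  0.  , -3.13])] shift [-2.7  5.2 58.4] rows 1.4
```

View pics/a2.png

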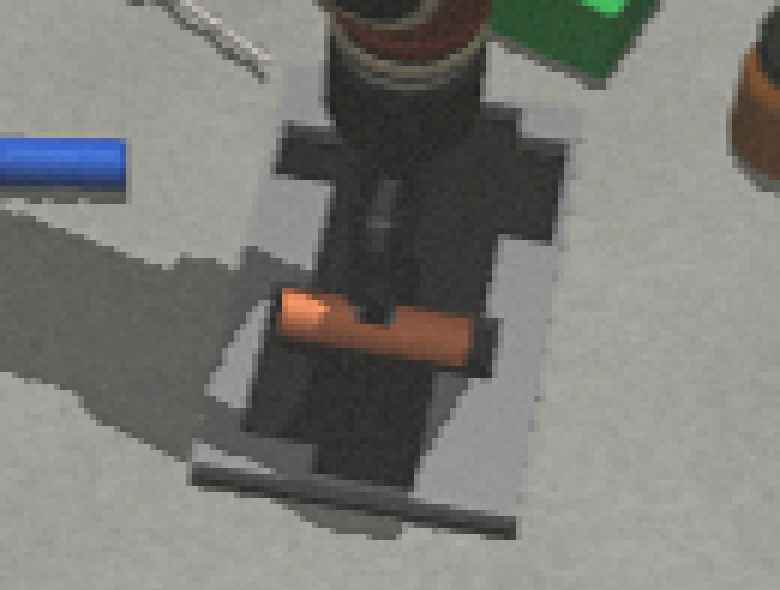

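```bash
python3 -c "
from station import ctrl;print(ctrl.finger_overhang)"; python3 -m crank '[[0,-0.004,0.009,-3,5,10,-1],[0,0,0,0,0,24,-1],[0,0,0,0,0,24,-1],[0,0,0,0,0,0,1],[0,0,0,0,0,0,1],[0,0,0,0,0,0,1],[0,0,0,0,0,0,1],[0,0,0,0,0,0,1]]' 50; python3 g.py .561 .077 .012 .305
```

```text
0.1734
t: 4.75
tool_pos: [0.5658, 0.0705, 0.2018]
tool_rot: [3.104, 0.46, 0.034]
contact_force: [-13.3, 6.4, 19.8]
opening: 0.0255
t 4.75 pos [0.5658 0.0705 0.2018] open 0.0255 F [-13.3   6.4  19.8] q6 [-0.01  0.13  1.89 -0.    1.1   1.27]
turn [ 0.007 -0.021 -0.011] other [array([ 0.01, -0.02, -0.01]), array([-0.03, -0.01,  3.13])] shift [-3.  -7.8 16.3] rows 0.4
```

```bash
 python3 - <<'E'
from station import eyes,ctrl
from h import *
s=eyes.get_image('scene')
a=cv2.resize(s['image'][130:240,290:420],(780,660),interpolation=3)
cv2.imwrite('pics/a3.png',a[:590,:,::-1])
o=ctrl.get_obs();print(o)
E
```

```text
{'t': 4.8, 'q': array([-6.12843309e-03,  1.31326652e-01,  1.88963954e+00,  2.63027293e-04,
        1.09855139e+00,  1.27009043e+00]), 'dq': array([ 0.01159618, -0.01972108, -0.02097496,  0.00778743,  0.02762769,
       -0.00036571]), 'effort': array([ -5.65355703, -25.04535377, -26.08798563,  -2.06937097,
        -3.75139922,   0.10264426]), 'tool_pos': array([0.56611987, 0.07075678, 0.20310966]), 'tool_rot': array([3.10431249, 0.46037988, 0.03428974]), 'contact_force': array([-14.96615019,   6.22379598,  27.56058825]), 'wrist_torque': array([1.44474721, 2.52698582, 0.07419777]), 'opening': 0.0173019478288767}
```

View pics/a3.png

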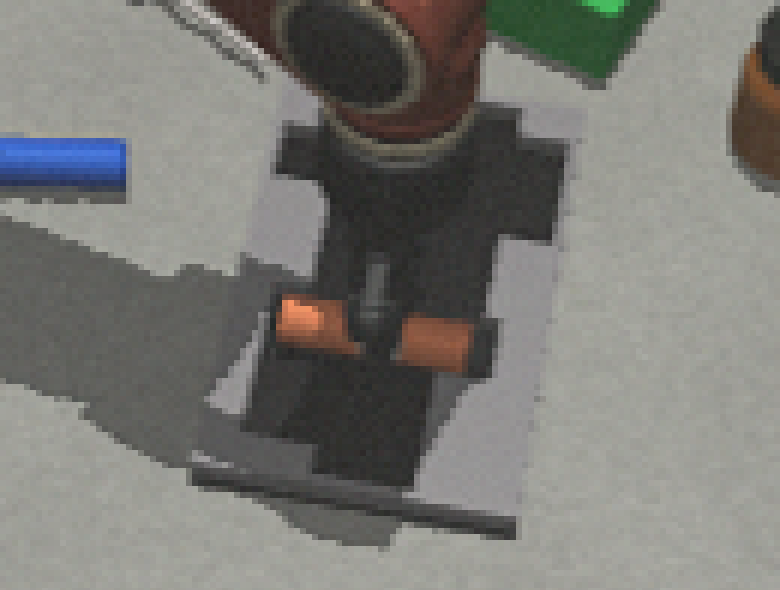

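```bash
 python3 -m crank '[[0,0,0,0,0,-10,-1],[0,0,0,0,0,-5,-1],[0,0,0,0,0,0,-1],[0,0,0,0,0,0,-1],[0,0,0,0,0,0,-1]]';python3 g.py .561 .077 .012 .305;  python3 - <<'E'
from station import eyes,ctrl,spotter
from h import *
s=eyes.get_image('scene')
a=cv2.resize(s['image'][130:240,290:420],(780,660),interpolation=3)
cv2.imwrite('pics/a4.png',a[:590,:,::-1])
r=spotter.outline_of('stub',s)
c=proj(s,[[.561,.077,.02]])[0]
b=min(r,key=lambda r:np.hypot(*(np.argwhere(r['region']).mean(0)[::-1]-c)))
print(fit([s],[b['region']],'stub',(.561,.077,.3),.02))
E
```

```text
t: 5.22
tool_pos: [0.5681, 0.0708, 0.2271]
tool_rot: [3.102, 0.46, 0.054]
contact_force: [-0.4, -0.3, -0.3]
opening: 0.0769
t 5.22 pos [0.5681 0.0708 0.2271] open 0.0769 F [-0.4 -0.3 -0.3] q6 [-0.01  0.1   1.88  0.    1.13  1.27]
turn [ 0.01  -0.033 -0.01 ] other [array([ 0.01, -0.03, -0.01]), array([-0.05, -0.02,  3.13])] shift [-6.4 -8.4 41.4] rows 1.0
([np.float64(0.5619331452623603), np.float64(0.07125747880008372), np.float64(0.32026547921100146)], np.float64(0.3740944017563117))
```

View pics/a4.png

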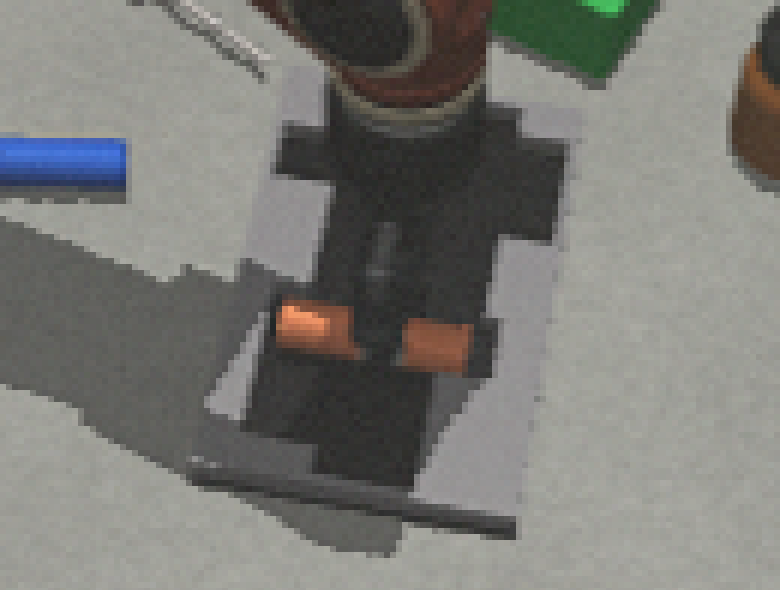

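```bash
 python3 -m crank '[[0.01,-0.033,-0.01,-5,-4,0,-1],[0,0,0,0,0,0,-1]]';python3 g.py .562 .074 .012 .305
```

```text
t: 5.48
tool_pos: [0.5615, 0.073, 0.2251]
tool_rot: [-3.105, -0.476, 0.006]
contact_force: [0.2, 0.0, -0.4]
opening: 0.0857
t 5.48 pos [0.5615 0.073  0.2251] open 0.0857 F [ 0.2  0.  -0.4] q6 [-0.    0.1   1.89  0.    1.16  1.26]
turn [-0.001  0.004 -0.   ] other [array([-0.,  0., -0.]), array([0.01, 0.  , 3.14])] shift [ 0.9 -0.8 39.7] rows 1.0
```

```bash
 python3 -m crank '[[0,0,0,1,-1,20,-1],[0,0,0,0,0,20,-1],[0,0,0,0,0,6,-1],[0,0,0,0,0,0,-1]]';python3 g.py .562 .074 .012 .305
```

```text
t: 5.82
tool_pos: [0.5626, 0.074, 0.1772]
tool_rot: [3.105, 0.475, -0.001]
contact_force: [-0.5, -0.2, -0.3]
opening: 0.0854
t 5.82 pos [0.5626 0.074  0.1772] open 0.0854 F [-0.5 -0.2 -0.3] q6 [-0.    0.17  1.9  -0.    1.07  1.27]
turn [ 0.     0.    -0.001] other [array([ 0.,  0., -0.]), array([ 0.  , -0.  ,  3.14])] shift [-0.6 -0.2 -8.2] rows 0.2
```

```bash
 python3 -m crank '[[0,0,0,0,0,-4,-1],[0,0,0,0,0,0,1],[0,0,0,0,0,0,1],[0,0,0,0,0,0,1],[0,0,0,0,0,0,1],[0,0,0,0,0,0,1],[0,0,0,0,0,0,1]]' 40;python3 g.py .562 .074 .012 .305
```

```text
t: 6.4
tool_pos: [0.5642, 0.0738, 0.1851]
tool_rot: [3.104, 0.475, 0.008]
contact_force: [0.3, 0.2, -1.5]
opening: 0.0267
t 6.4 pos [0.5642 0.0738 0.1851] open 0.0267 F [ 0.3  0.2 -1.5] q6 [-0.    0.16  1.89 -0.    1.08  1.27]
turn [ 0.002 -0.005 -0.002] other [array([ 0., -0., -0.]), array([-0.01, -0.  ,  3.14])] shift [-2.  -0.9 -0.3] rows 0.1
```

Opening 26.7 mm with no up-force: gripped. Lift gently.

```bash
 python3 -m crank '[[0,0,0,0,0,0,1],[0,0,0,0,0,-15,1],[0,0,0,0,0,-30,1],[0,0,0,0,0,-35,1],[0,0,0,0,0,-20,1],[0,0,0,0,0,0,1]]' 60;python3 g.py .52 .375 .10 0.305; python3 g.py .52 .375 .10 -0.04;  python3 - <<'E'
from station import eyes,ctrl,spotter
from h import *
s=eyes.get_image('scene')
a=cv2.resize(s['image'][70:240,290:460],(590,590),interpolation=3)
cv2.imwrite('pics/a5.png',a[:,:,::-1])
E
```

```text
t: 6.9
tool_pos: [0.5613, 0.0739, 0.2835]
tool_rot: [-3.105, -0.474, 0.011]
contact_force: [1.4, 0.3, -0.7]
opening: 0.0257
t 6.9 pos [0.5613 0.0739 0.2835] open 0.0257 F [ 1.4  0.3 -0.7] q6 [-0.    0.02  1.86 -0.    1.27  1.27]
turn [-0.002  0.007 -0.002] other [array([-0.  ,  0.01, -0.  ]), array([0.01, 0.  , 3.14])] shift [  50.6 -299.7   10.3] rows 7.3
t 6.9 pos [0.5613 0.0739 0.2835] open 0.0257 F [ 1.4  0.3 -0.7] q6 [-0.    0.02  1.86 -0.    1.27  1.27]
turn [-0.001  0.007  0.343] other [array([-0.  ,  0.01,  0.34]), array([-0.01, -0.  , -2.8 ])] shift [  50.6 -299.7   10.3] rows 7.3
```

View pics/a5.png

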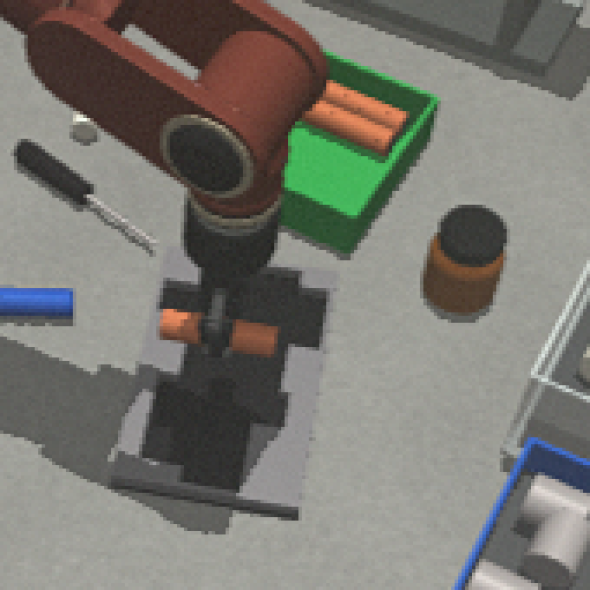

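```bash
 python3 -m crank '[[0,0,0.11,4,-36,-5,1],[0,0,0.11,8,-38,-5,1],[0,0,0.11,12,-38,0,1],[0,0,0,16,-36,0,1],[0,0,0,16,-36,0,1],[0,0,0,16,-36,0,1],[0,0,0,8,-30,0,1],[0,0,0,0,0,0,1]]';python3 g.py .52 .374 .06 -0.04
```

```text
t: 7.62
tool_pos: [0.6233, 0.3298, 0.2694]
tool_rot: [3.133, -0.079, -0.047]
contact_force: [-1.3, -0.1, -1.1]
opening: 0.0257
t 7.62 pos [0.6233 0.3298 0.2694] open 0.0257 F [-1.3 -0.1 -1.1] q6 [0.38 0.35 1.51 0.01 1.32 2.  ]
turn [ 0.008  0.03  -0.01 ] other [array([ 0.01,  0.03, -0.01]), array([ 0.05, -0.01,  3.13])] shift [-104.3  -39.2   38.9] rows 2.8
```

```bash
 python3 -m crank '[[0,0.03,-0.01,-33,-13,0,1],[0,0,0,-35,-13,0,1],[0,0,0,-34,-13,0,1],[0,0,0,0,0,0,1]]';python3 g.py .521 .374 .012 -0.04;  python3 - <<'E'
from station import eyes,ctrl,spotter
from h import *
s=eyes.get_image('scene')
a=cv2.resize(s['image'][70:200,320:450],(590,590),interpolation=3)
cv2.imwrite('pics/a6.png',a[:,:,::-1])
E
```

```text
t: 7.95
tool_pos: [0.5187, 0.3745, 0.2555]
tool_rot: [3.125, -0.063, -0.022]
contact_force: [0.1, -0.2, -2.1]
opening: 0.0255
t 7.95 pos [0.5187 0.3745 0.2555] open 0.0255 F [ 0.1 -0.2 -2.1] q6 [ 0.51  0.22  1.69 -0.01  1.25  2.12]
turn [ 0.016  0.014 -0.   ] other [array([ 0.02,  0.01, -0.  ]), array([ 0.02, -0.03,  3.14])] shift [ 3.2 -0.8 70. ] rows 1.7
```

View pics/a6.png

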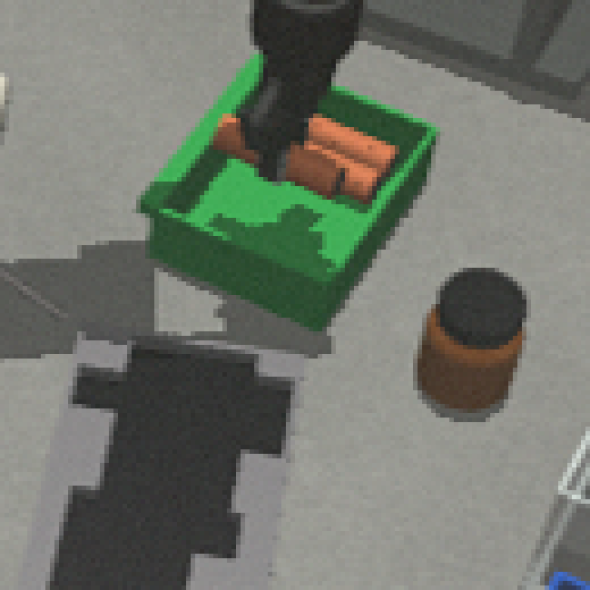

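```bash
 python3 -m crank '[[0.016,0.014,0,3,4,15,1],[0,0,0,0,0,22,1],[0,0,0,0,0,18,1],[0,0,0,0,0,8,1],[0,0,0,0,0,0,1]]';python3 g.py .521 .370 .012 -0.04
```

```text
t: 8.42
tool_pos: [0.5233, 0.3663, 0.1837]
tool_rot: [3.136, -0.064, -0.001]
contact_force: [-1.2, 1.9, 8.6]
opening: 0.0256
t 8.42 pos [0.5233 0.3663 0.1837] open 0.0256 F [-1.2  1.9  8.6] q6 [ 0.49  0.31  1.72 -0.    1.12  2.11]
turn [ 0.005  0.001 -0.001] other [array([ 0.01,  0.  , -0.  ]), array([ 0.  , -0.01,  3.14])] shift [-2.4 -3.6 -1.7] rows 0.1
```

```bash
 python3 -m crank '[[0,0,0,0,0,-2,0],[0,0,0,0,0,0,0],[0,0,0,0,0,0,0],[0,0,0,0,0,-10,0],[0,0,0,0,0,-30,0],[0,0,0,0,0,-38,0],[0,0,0,0,0,-30,0]]';python3 g.py .463 -.199 .12 -0.654; python3 - <<'E'
from station import eyes,ctrl,spotter
from h import *
s=eyes.get_image('scene')
a=cv2.resize(s['image'][70:200,320:450],(590,590),interpolation=3)
cv2.imwrite('pics/a7.png',a[:,:,::-1])
E
```

```text
t: 9.0
tool_pos: [0.5238, 0.3648, 0.2946]
tool_rot: [3.13, -0.067, -0.014]
contact_force: [0.2, -0.2, -0.1]
opening: 0.0429
t 9.0 pos [0.5238 0.3648 0.2946] open 0.0429 F [ 0.2 -0.2 -0.1] q6 [ 0.49  0.17  1.67 -0.    1.31  2.11]
turn [0.013 0.005 0.611] other [array([0.01, 0.01, 0.61]), array([-0.01,  0.02, -2.53])] shift [-36.6 565.9   7.6] rows 13.6
```

View pics/a7.png

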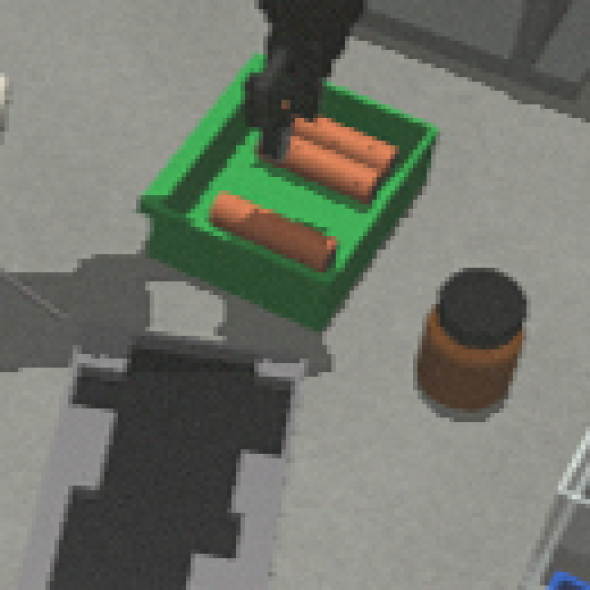

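```bash
 python3 -m crank '[[0.013,0.005,0,-2,36,-5,-1],[0,0,0,-3,40,0,-1],[0,0,0,-3,40,0,-1],[0,0,0,-3,40,0,-1],[0,0,0,-3,40,0,-1],[0,0,0,-3,40,0,-1],[0,0,0,-3,40,0,-1],[0,0,0,-3,40,0,-1]]';python3 g.py .463 -.1995 .12 -0.654
```

```text
t: 9.72
tool_pos: [0.4931, 0.048, 0.3278]
tool_rot: [-3.119, 0.042, -0.078]
contact_force: [-0.5, 0.1, 0.1]
opening: 0.0854
t 9.72 pos [0.4931 0.048  0.3278] open 0.0854 F [-0.5  0.1  0.1] q6 [-0.06 -0.22  2.    0.02  1.31  1.53]
turn [-0.037 -0.041  0.627] other [array([-0.04, -0.04,  0.63]), array([ 0.05, -0.05, -2.51])] shift [-25.  248.9  27.6] rows 6.0
```

```bash
 python3 -m crank '[[-0.02,-0.02,0.12,-3,30,0,-1],[-0.01,-0.02,0.12,2,30,0,-1],[0,0,0.12,5,30,0,-1],[0,0,0.12,9,30,0,-1],[0,0,0.12,12,28,0,-1],[0,0,0.02,14,25,0,-1],[0,0,0,0,0,0,-1]]';python3 g.py .463 -.1995 .08 -0.654
```

```text
t: 10.3
tool_pos: [0.4695, -0.1465, 0.3432]
tool_rot: [2.957, -1.048, 0.054]
contact_force: [0.0, -0.1, 0.2]
opening: 0.0855
t 10.3 pos [ 0.4695 -0.1465  0.3432] open 0.0855 F [ 0.  -0.1  0.2] q6 [-0.45 -0.24  1.99  0.    1.36  1.8 ]
turn [-0.007 -0.034 -0.027] other [array([-0.01, -0.03, -0.03]), array([-0.05,  0.01,  3.11])] shift [25.3 46.  90.3] rows 2.5
```

```bash
python3 - <<'E'
from station import eyes,ctrl,spotter
from h import *
s=eyes.get_image('scene')
a=cv2.resize(s['image'][190:290,230:330],(590,590),interpolation=3)
cv2.imwrite('pics/a8.png',a[:,:,::-1])
E
```

```text
(no output)
```

View pics/a8.png

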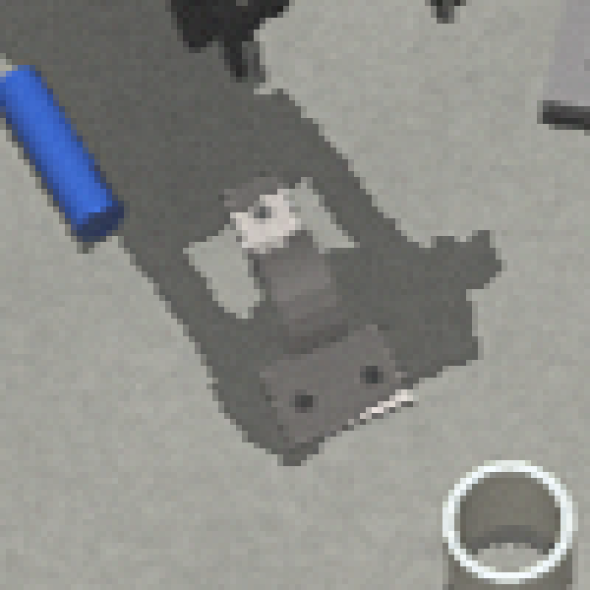

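```bash
 python3 -m crank '[[0,-0.034,-0.027,8,15,28,-1],[0,0,0,9,17,30,-1],[0,0,0,8,14,30,-1],[0,0,0,0,0,2,-1],[0,0,0,0,0,0,-1]]';python3 g.py .463 -.1995 .016 -0.654;  python3 - <<'E'
from station import eyes,ctrl,spotter
from h import *
s=eyes.get_image('scene')
a=cv2.resize(s['image'][190:290,230:330],(590,590),interpolation=3)
cv2.imwrite('pics/a9.png',a[:,:,::-1])
E
```

```text
t: 10.77
tool_pos: [0.4662, -0.1963, 0.2606]
tool_rot: [-2.97, 0.995, -0.031]
contact_force: [0.2, 0.3, -0.8]
opening: 0.0854
t 10.77 pos [ 0.4662 -0.1963  0.2606] open 0.0854 F [ 0.2  0.3 -0.8] q6 [-0.55 -0.1   2.02  0.01  1.21  1.66]
turn [-0.015 -0.016  0.008] other [array([-0.01, -0.02,  0.01]), array([ 0.02, -0.02, -3.13])] shift [-1.7  5.5 71.1] rows 1.7
```

View pics/a9.png

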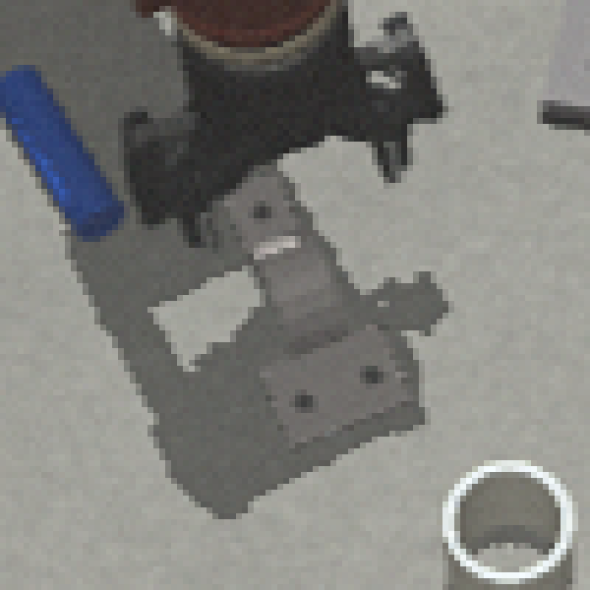

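```bash
 python3 -m crank '[[-0.015,-0.016,0.008,-2,5,15,-1],[0,0,0,0,0,22,-1],[0,0,0,0,0,22,-1],[0,0,0,0,0,6,-1],[0,0,0,0,0,0,-1]]';python3 g.py .463 -.1995 .014 -0.654
```

```text
t: 11.23
tool_pos: [0.4653, -0.1964, 0.2007]
tool_rot: [2.974, -0.999, 0.016]
contact_force: [0.2, 0.2, -0.3]
opening: 0.0857
t 11.23 pos [ 0.4653 -0.1964  0.2007] open 0.0857 F [ 0.2  0.2 -0.3] q6 [-0.55 -0.01  2.04 -0.    1.1   1.67]
turn [ 0.001 -0.011  0.006] other [array([ 0.  , -0.01,  0.01]), array([ 0.02,  0.  , -3.14])] shift [-0.1  3.8 13.4] rows 0.3
```

```bash
 python3 -m crank '[[0,-0.011,0.006,0,4,8,-1],[0,0,0,0,1,6,-1],[0,0,0,0,0,0,-1]]';python3 g.py .463 -.1995 .014 -0.654
```

```text
t: 11.48
tool_pos: [0.4634, -0.2003, 0.1885]
tool_rot: [2.974, -1.007, 0.004]
contact_force: [-0.2, 0.6, -0.1]
opening: 0.0851
t 11.48 pos [ 0.4634 -0.2003  0.1885] open 0.0851 F [-0.2  0.6 -0.1] q6 [-0.56  0.01  2.05 -0.    1.08  1.67]
turn [ 0.001 -0.003  0.001] other [array([ 0., -0.,  0.]), array([ 0.  ,  0.  , -3.14])] shift [-0.8 -0.4  1.1] rows 0.0
```

Aligned; close.

```bash
 python3 -m crank '[[0,0,0,0,0,0,0.3],[0,0,0,0,0,0,1],[0,0,0,0,0,0,1],[0,0,0,0,0,0,1],[0,0,0,0,0,0,1],[0,0,0,0,0,0,1],[0,0,0,0,0,0,1]]' 60;python3 g.py .463 -.1995 .014 -0.654
```

```text
t: 12.07
tool_pos: [0.4644, -0.2012, 0.1912]
tool_rot: [2.973, -1.007, 0.011]
contact_force: [-0.3, 0.9, -1.5]
opening: 0.0282
t 12.07 pos [ 0.4644 -0.2012  0.1912] open 0.0282 F [-0.3  0.9 -1.5] q6 [-0.56  0.01  2.04 -0.    1.08  1.67]
turn [ 0.    -0.007  0.001] other [array([ 0.  , -0.01,  0.  ]), array([ 0.01,  0.  , -3.14])] shift [-2.1 -0.5  3.8] rows 0.1
```

```bash
 python3 -m crank '[[0,0,0,0,0,-8,1],[0,0,0,0,0,-20,1],[0,0,0,0,0,-35,1],[0,0,0,0,0,-35,1],[0,0,0,0,0,-5,1],[0,0,0,0,0,0,1]]' 70;python3 g.py .532 .182 .10 0.31;  python3 - <<'E'
from station import eyes,ctrl,spotter
from h import *
s=eyes.get_image('scene')
a=cv2.resize(s['image'][170:290,230:350],(590,590),interpolation=3)
cv2.imwrite('pics/a10.png',a[:,:,::-1])
E
```

```text
t: 12.57
tool_pos: [0.4616, -0.1994, 0.2954]
tool_rot: [2.975, -1.008, -0.007]
contact_force: [-1.1, 0.4, -1.7]
opening: 0.0283
t 12.57 pos [ 0.4616 -0.1994  0.2954] open 0.0283 F [-1.1  0.4 -1.7] q6 [-0.56 -0.15  1.99 -0.    1.3   1.67]
turn [-0.     0.004 -0.963] other [array([-0.  ,  0.  , -0.96]), array([0.01, 0.  , 2.18])] shift [-175.9 -345.7   22. ] rows 9.3
```

View pics/a10.png

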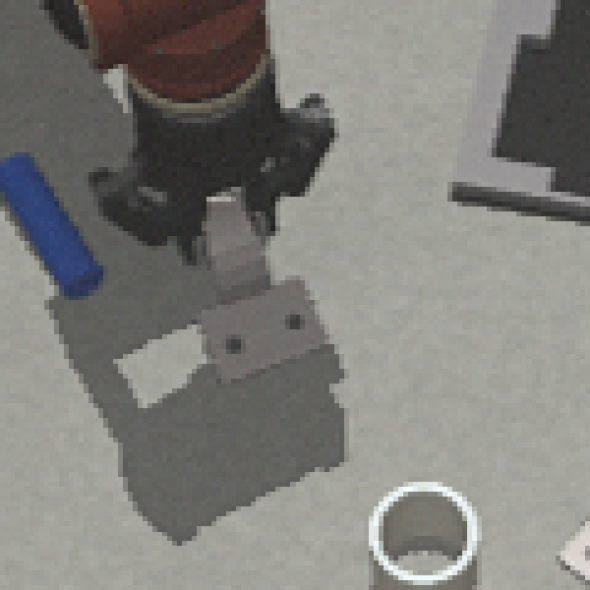

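```bash
 python3 -m crank '[[0,0,-0.08,-9,-18,0,1],[0,0,-0.12,-10,-28,0,1],[0,0,-0.12,-7,-29,0,1],[0,0,-0.12,-3,-30,0,1],[0,0,-0.12,0,-30,0,1],[0,0,-0.12,4,-30,0,1],[0,0,-0.12,7,-29,0,1],[0,0,-0.12,8,-22,0,1]]';python3 g.py .532 .182 .06 0.31
```

```text
t: 13.28
tool_pos: [0.5034, 0.0247, 0.28]
tool_rot: [-3.1, -0.462, 0.038]
contact_force: [-0.1, 0.0, -1.4]
opening: 0.0284
t 13.28 pos [0.5034 0.0247 0.28  ] open 0.0284 F [-0.1  0.  -1.4] q6 [-0.1  -0.12  2.    0.    1.29  1.18]
turn [-0.011  0.023 -0.014] other [array([-0.01,  0.02, -0.01]), array([0.04, 0.02, 3.13])] shift [  74.3 -141.5   46.5] rows 4.0
```

```bash
 python3 -m crank '[[-0.011,0.023,-0.014,15,-26,0,1],[0,0,0,17,-32,0,1],[0,0,0,17,-32,0,1],[0,0,0,17,-32,10,1],[0,0,0,8,-18,10,1],[0,0,0,0,0,0,1]]';python3 g.py .534 .183 .06 0.31;  python3 - <<'E'
from station import eyes,ctrl,spotter
from h import *
s=eyes.get_image('scene');p=eyes.get_image('top')
a=cv2.resize(s['image'][120:230,290:400],(590,590),interpolation=3)
cv2.imwrite('pics/a11.png',a[:,:,::-1])
a=cv2.resize(p['image'][120:250,180:360],(780,563),interpolation=3)
cv2.imwrite('pics/a11t.png',a[:,:,::-1])
print('clearance test', ctrl.get_obs()['contact_force'])
E
```

```text
t: 13.78
tool_pos: [0.5264, 0.1916, 0.2453]
tool_rot: [-3.1, -0.499, 0.028]
contact_force: [-0.7, 0.0, -2.2]
opening: 0.0283
t 13.78 pos [0.5264 0.1916 0.2453] open 0.0283 F [-0.7  0.  -2.2] q6 [0.22 0.06 1.89 0.   1.21 1.47]
turn [-0.004  0.017  0.009] other [array([-0.  ,  0.02,  0.01]), array([-0.03, -0.01, -3.13])] shift [ 4.7 10.6 11.8] rows 0.4
clearance test [-0.36862342 -0.05593376 -2.41183446]
```

View pics/a11.png

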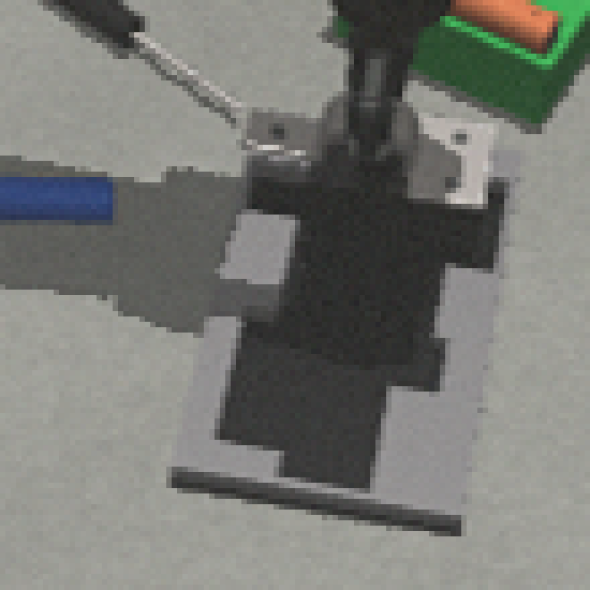

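View pics/a11t.png

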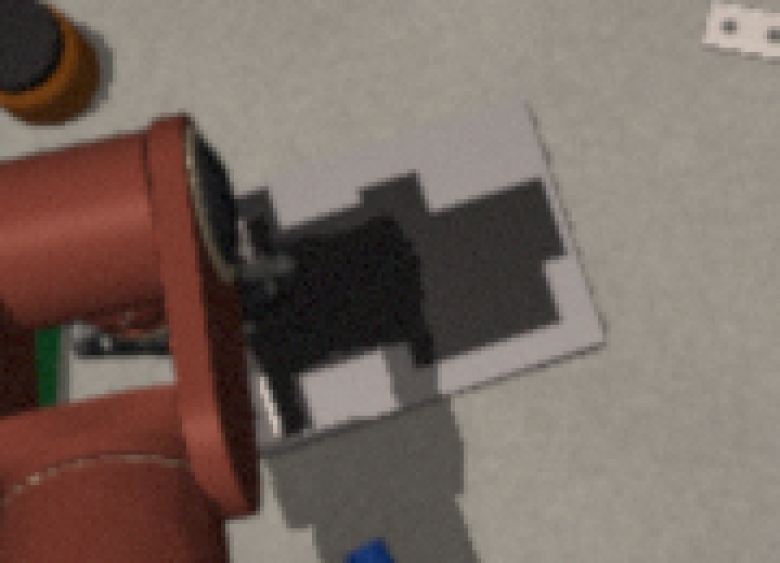

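```bash
 python3 -m crank '[[-0.004,0.017,0.009,5,10,0,1],[0,0,0,0,0,0,1]]';python3 g.py .534 .183 .024 0.31;  python3 - <<'E'
from station import eyes
from h import *
ps={'scene':eyes.get_image('scene'),'top':eyes.get_image('top')}
T=[.555,.1114,.312]
def pocket(z):
    a=[]
    # strap pocket polygon pieces (tray mm)
    st=[(-79,56),(-45,56),(-45,20),(50,20),(50,39),(79,39),(79,111),(50,111),(50,130),(-45,130),(-45,94),(-79,94)]
    return np.array([[x,y,z] for x,y in st],float)
for n,p in ps.items():
    im=cv2.imread(f'pics/{n}0.png'); im=cv2.resize(im,None,fx=8,fy=8,interpolation=3)
    for z,c in((20,(0,255,255)),(6,(0,255,0))):
        u=(proj(p,place(pocket(z),T))+.5)*8
        cv2.polylines(im,[u.round().astype(np.int32)],True,c,1)
    c=((proj(p,[[.532,.18,.01]])[0])*8).astype(int)
    cv2.imwrite(f'pics/pk_{n}.png',im[c[1]-280:c[1]+280,c[0]-380:c[0]+380])
E
```

```text
t: 14.05
tool_pos: [0.5346, 0.1793, 0.2451]
tool_rot: [3.102, 0.481, 0.0]
contact_force: [1.0, -0.3, -1.5]
opening: 0.0284
t 14.05 pos [0.5346 0.1793 0.2451] open 0.0284 F [ 1.  -0.3 -1.5] q6 [ 0.19  0.06  1.88 -0.    1.2   1.46]
turn [ 0.003  0.    -0.003] other [array([ 0.,  0., -0.]), array([ 0.  , -0.  ,  3.14])] shift [ 0.5 -3.8 47.7] rows 1.1
```

View pics/pk_scene.png

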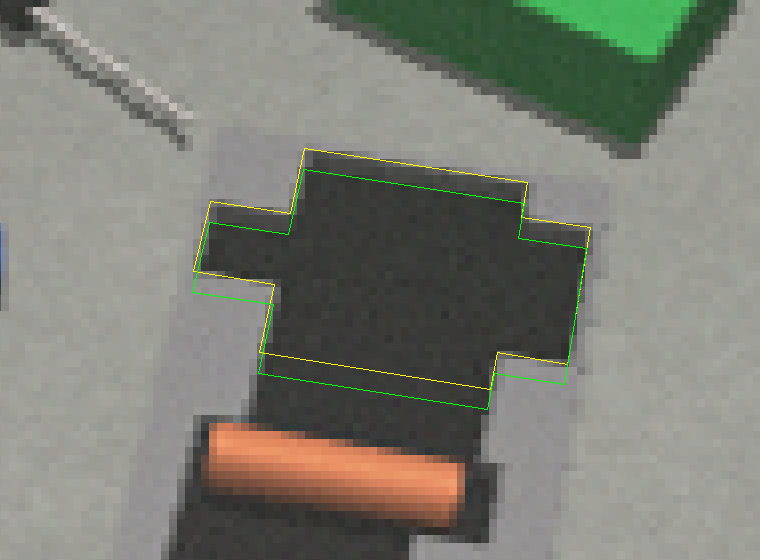

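View pics/pk_top.png

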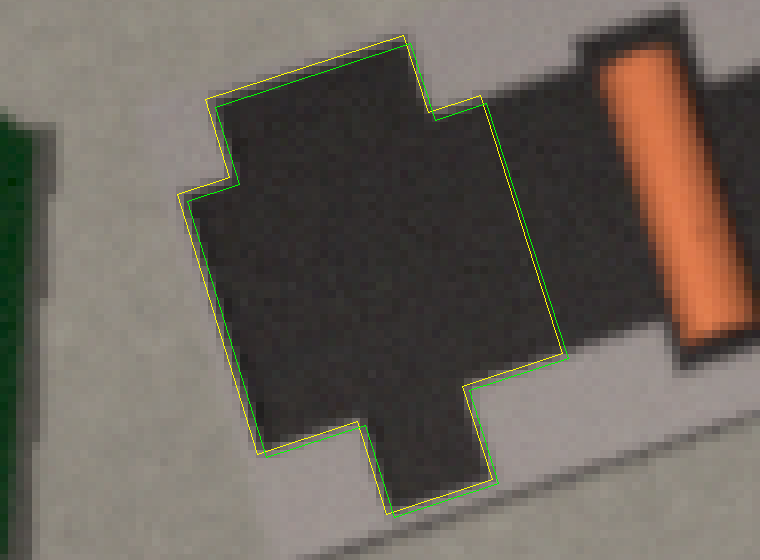

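```bash
 python3 -m crank '[[0,0,0,0,-4,20,1],[0,0,0,0,0,0,1]]';python3 g.py .534 .183 .024 0.31;  python3 - <<'E'
from station import eyes,ctrl
from h import *
p=eyes.get_image('scene'); o=ctrl.get_obs(); t=o['tool_pos']
im=cv2.resize(p['image'][:,:,::-1],None,fx=8,fy=8,interpolation=3)
s=[t[0]-.002*np.cos(.31),t[1]-.002*np.sin(.31),.31]
for h in M['strap']:
    u=(proj(p,place(h,s,t[2]-.1912))+.5)*8
    cv2.polylines(im,[cv2.convexHull(u.astype(np.float32)).round().astype(np.int32)],True,(0,255,255),1)
c=((proj(p,[[.532,.18,.01]])[0])*8).astype(int)
cv2.imwrite('pics/b1.png',im[c[1]-280:c[1]+280,c[0]-380:c[0]+380])
E
```

```text
t: 14.32
tool_pos: [0.5337, 0.1814, 0.2265]
tool_rot: [3.104, 0.474, 0.002]
contact_force: [-1.5, 0.3, -4.0]
opening: 0.0281
t 14.32 pos [0.5337 0.1814 0.2265] open 0.0281 F [-1.5  0.3 -4. ] q6 [ 0.2   0.09  1.89 -0.    1.16  1.46]
turn [ 0.001 -0.001 -0.007] other [array([ 0.  , -0.  , -0.01]), array([-0.  , -0.  ,  3.13])] shift [ 0.7 -1.4 29.1] rows 0.7
```

View pics/b1.png

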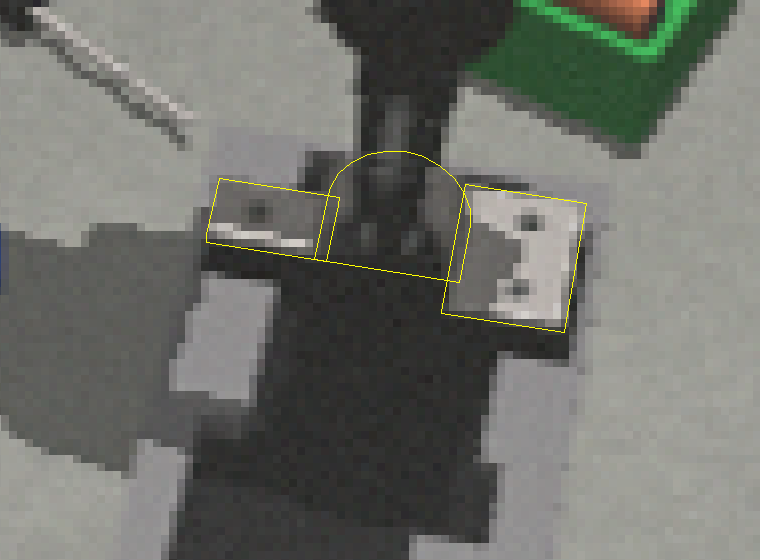

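```bash
 python3 -m crank '[[0,0,-0.005,1,-1.5,8,1],[0,0,0,0,0,6,1],[0,0,0,0,0,0,1]]';python3 g.py .534 .183 .024 0.31
```

```text
t: 14.62
tool_pos: [0.5371, 0.1822, 0.2173]
tool_rot: [3.103, 0.48, 0.017]
contact_force: [-0.7, -0.7, -2.6]
opening: 0.028
t 14.62 pos [0.5371 0.1822 0.2173] open 0.028 F [-0.7 -0.7 -2.6] q6 [ 0.2   0.11  1.89 -0.    1.14  1.46]
turn [ 0.003 -0.01  -0.003] other [array([ 0.  , -0.01, -0.  ]), array([-0.02, -0.  ,  3.14])] shift [-2.9 -1.7 19.9] rows 0.5
```

```bash
 python3 -m crank '[[0.003,-0.01,0,-2,-1.5,3,1],[0,0,0,0,0,0,1],[0,0,0,0,0,0,1]]';python3 g.py .534 .183 .024 0.31; python3 g.py .534 .183 .024 0.31
```

```text
t: 14.87
tool_pos: [0.535, 0.183, 0.2147]
tool_rot: [-3.105, -0.48, -0.001]
contact_force: [0.6, -0.4, -2.5]
opening: 0.0281
t 14.87 pos [0.535  0.183  0.2147] open 0.0281 F [ 0.6 -0.4 -2.5] q6 [0.2  0.11 1.89 0.   1.14 1.46]
turn [-0.    -0.    -0.003] other [array([-0., -0., -0.]), array([-0.  ,  0.  ,  3.14])] shift [-0.9 -0.3 17.3] rows 0.4
t 14.87 pos [0.535  0.183  0.2147] open 0.0281 F [ 0.6 -0.4 -2.5] q6 [0.2  0.11 1.89 0.   1.14 1.46]
turn [-0.    -0.    -0.003] other [array([-0., -0., -0.]), array([-0.  ,  0.  ,  3.14])] shift [-0.9 -0.3 17.3] rows 0.4
```

```bash
 python3 -m crank '[[0,0,0,-1,0,4,1],[0,0,0,0,0,4,1],[0,0,0,0,0,3,1],[0,0,0,0,0,0,1]]';python3 g.py .534 .183 .024 0.31
```

```text
t: 15.2
tool_pos: [0.534, 0.183, 0.2034]
tool_rot: [-3.104, -0.481, -0.002]
contact_force: [0.1, 0.1, -2.5]
opening: 0.0285
t 15.2 pos [0.534  0.183  0.2034] open 0.0285 F [ 0.1  0.1 -2.5] q6 [0.2  0.12 1.9  0.   1.12 1.46]
turn [ 0.    -0.001 -0.003] other [array([ 0., -0., -0.]), array([-0.  , -0.  ,  3.14])] shift [-0. -0.  6.] rows 0.1
```

```bash
 python3 -m crank '[[0,0,0,0,0,3,1],[0,0,0,0,0,3,1],[0,0,0,0,0,2,1],[0,0,0,0,0,0,1]]';python3 g.py .534 .183 .024 0.31
```

```text
t: 15.53
tool_pos: [0.5349, 0.1833, 0.1978]
tool_rot: [3.104, 0.481, 0.001]
contact_force: [0.1, 0.2, -1.6]
opening: 0.0284
t 15.53 pos [0.5349 0.1833 0.1978] open 0.0284 F [ 0.1  0.2 -1.6] q6 [ 0.2   0.13  1.9  -0.    1.11  1.46]
turn [ 0.    -0.001 -0.002] other [array([ 0., -0., -0.]), array([-0.  , -0.  ,  3.14])] shift [-0.9  0.   0.4] rows 0.0
```

```bash
 python3 -m crank '[[0,0,0,0,0,2,1],[0,0,0,0,0,1.5,1],[0,0,0,0,0,0,1]]';python3 g.py .534 .183 .024 0.31
```

```text
t: 15.78
tool_pos: [0.5358, 0.1837, 0.1976]
tool_rot: [3.104, 0.482, 0.0]
contact_force: [-0.4, -0.1, -1.3]
opening: 0.0283
t 15.78 pos [0.5358 0.1837 0.1976] open 0.0283 F [-0.4 -0.1 -1.3] q6 [ 0.2   0.14  1.9  -0.    1.11  1.46]
turn [ 0.    -0.    -0.002] other [array([ 0., -0., -0.]), array([-0.  , -0.  ,  3.14])] shift [-1.9  0.1  0.2] rows 0.0
```

```bash
 python3 -m crank '[[0,0,0,0,0,0,0.2],[0,0,0,0,0,0,0],[0,0,0,0,0,0,-0.2],[0,0,0,0,0,-15,-0.2],[0,0,0,0,0,-30,-0.2],[0,0,0,0,0,-38,-0.2],[0,0,0,0,0,-25,-0.2]]';python3 g.py .5327 -.418 .10 .165;  python3 - <<'E'
from station import eyes,ctrl
from h import *
p=eyes.get_image('scene'); o=ctrl.get_obs(); t=o['tool_pos']
im=cv2.resize(p['image'][:,:,::-1],None,fx=8,fy=8,interpolation=3)
s=[.5318,.1828,.312]
for h in M['strap']:
    u=(proj(p,place(h,s,.006))+.5)*8
    cv2.polylines(im,[cv2.convexHull(u.astype(np.float32)).round().astype(np.int32)],True,(0,255,255),1)
c=((proj(p,[[.532,.18,.01]])[0])*8).astype(int)
cv2.imwrite('pics/b2.png',im[c[1]-280:c[1]+280,c[0]-380:c[0]+380])
E
```

```text
t: 16.37
tool_pos: [0.5334, 0.183, 0.2994]
tool_rot: [3.104, 0.481, -0.023]
contact_force: [1.6, -0.1, 0.9]
opening: 0.0513
t 16.37 pos [0.5334 0.183  0.2994] open 0.0513 F [ 1.6 -0.1  0.9] q6 [0.2  0.   1.85 0.   1.31 1.46]
turn [-0.001  0.015  0.143] other [array([-0.  ,  0.01,  0.14]), array([-0.02, -0.  , -3.  ])] shift [-182.2  572.7   27.7] rows 14.4
```

View pics/b2.png

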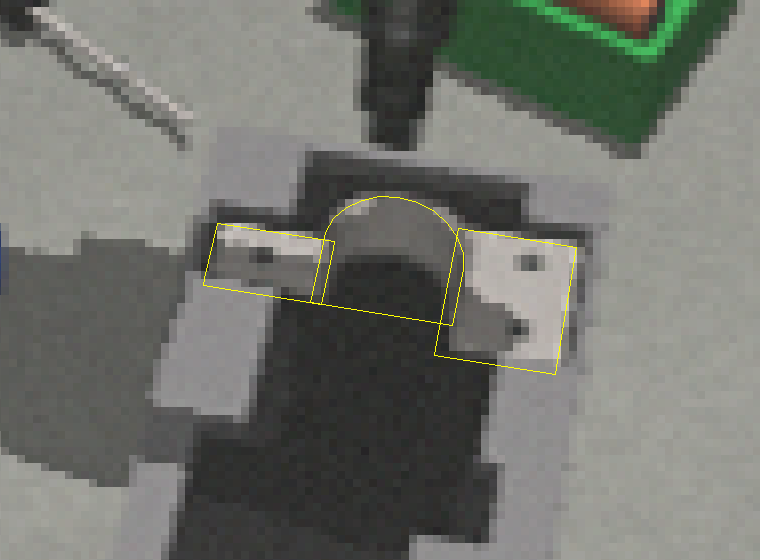

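```bash
 python3 -m crank '[[0,0.015,0,-11,34,0,-1],[0,0,0,-12,38,0,-1],[0,0,0,-12,38,0,-1],[0,0,0,-12,38,0,-1],[0,0,0,-12,38,0,-1],[0,0,0,-12,38,0,-1],[0,0,0,-12,38,0,-1],[0,0,0,-12,38,0,-1]]' 100;python3 g.py .5357 -.4175 .10 .165
```

```text
t: 17.08
tool_pos: [0.5383, -0.1364, 0.3083]
tool_rot: [-3.098, -0.505, -0.042]
contact_force: [0.8, 0.7, -0.1]
opening: 0.0852
t 17.08 pos [ 0.5383 -0.1364  0.3083] open 0.0852 F [ 0.8  0.7 -0.1] q6 [-0.39 -0.04  1.87  0.02  1.29  0.86]
turn [-0.    -0.027  0.158] other [array([-0.  , -0.03,  0.16]), array([ 0.04, -0.  , -2.98])] shift [-92.6 265.7  32.9] rows 6.8
```

```bash
 python3 -m crank '[[0,-0.027,0.08,-11,37,0,-1],[0,0,0.07,-10,39,0,-1],[0,0,0,-7,40,0,-1],[0,0,0,-7,40,0,-1],[0,0,0,-7,40,0,-1],[0,0,0,-7,40,0,-1],[0,0,0,-5,20,0,-1],[0,0,0,0,0,0,-1]]';python3 g.py .5357 -.4175 .05 .165
```

```text
t: 17.75
tool_pos: [0.5321, -0.4143, 0.3051]
tool_rot: [3.127, 0.245, 0.003]
contact_force: [0.6, 0.3, 0.0]
opening: 0.0857
t 17.75 pos [ 0.5321 -0.4143  0.3051] open 0.0857 F [0.6 0.3 0. ] q6 [-0.77  0.24  1.58 -0.    1.32  0.64]
turn [ 0.005 -0.001 -0.009] other [array([ 0.  , -0.  , -0.01]), array([-0.  , -0.01,  3.13])] shift [ 3.   3.3 81.7] rows 2.0
```

```bash
 python3 -m crank '[[0,0,-0.008,3,3,25,-1],[0,0,0,0,0,30,-1],[0,0,0,0,0,25,-1],[0,0,0,0,0,0,-1],[0,0,0,0,0,0,0]]';python3 g.py .5357 -.4175 .001 .165;  python3 - <<'E'
from station import eyes,ctrl
from h import *
p=eyes.get_image('scene'); o=ctrl.get_obs(); t=o['tool_pos']
im=cv2.resize(p['image'][:,:,::-1],None,fx=8,fy=8,interpolation=3)
s=[.5327,-.418,.165]
for h in M['corner']:
    u=(proj(p,place(h,s,0))+.5)*8
    cv2.polylines(im,[cv2.convexHull(u.astype(np.float32)).round().astype(np.int32)],True,(0,255,255),1)
c=((proj(p,[[.54,-.42,.01]])[0])*8).astype(int)
cv2.imwrite('pics/b3.png',im[c[1]-280:c[1]+280,c[0]-380:c[0]+380])
E
```

```text
t: 18.17
tool_pos: [0.5363, -0.4191, 0.2233]
tool_rot: [3.124, 0.252, 0.008]
contact_force: [-0.6, 0.0, 1.0]
opening: 0.0753
t 18.17 pos [ 0.5363 -0.4191  0.2233] open 0.0753 F [-0.6  0.   1. ] q6 [-0.77  0.34  1.6  -0.    1.19  0.64]
turn [ 0.008 -0.005 -0.004] other [array([ 0.01, -0.  , -0.  ]), array([-0.01, -0.01,  3.14])] shift [-0.5 -2.  48.9] rows 1.2
```

View pics/b3.png

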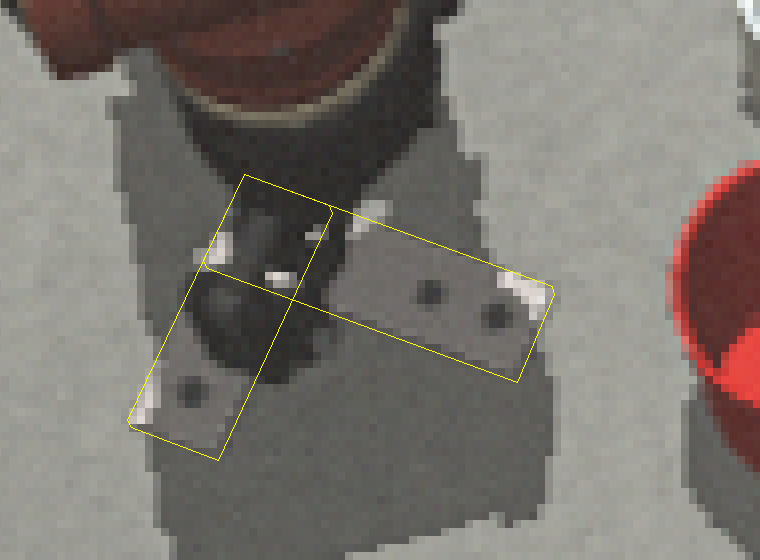

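```bash
 python3 -m crank '[[0.008,-0.005,-0.004,0,-2,15,-0.3],[0,0,0,0,0,15,-0.3],[0,0,0,0,0,8,-0.3],[0,0,0,0,0,0,-0.3]]';python3 g.py .5357 -.4175 .001 .165
```

```text
t: 18.55
tool_pos: [0.5376, -0.4164, 0.1869]
tool_rot: [3.127, 0.262, 0.006]
contact_force: [-0.2, -0.2, -0.2]
opening: 0.0553
t 18.55 pos [ 0.5376 -0.4164  0.1869] open 0.0553 F [-0.2 -0.2 -0.2] q6 [-0.77  0.39  1.61  0.    1.14  0.63]
turn [ 0.004 -0.003  0.002] other [array([ 0., -0.,  0.]), array([ 0.01,  0.01, -3.14])] shift [-2.1  0.7 12.5] rows 0.3
```

```bash
 python3 -m crank '[[0.004,-0.003,0,-2,1,5,-0.2],[0,0,0,0,0,4,-0.1],[0,0,0,0,0,3,0],[0,0,0,0,0,0,0]]';python3 g.py .5357 -.4175 .001 .165
```

```text
t: 18.88
tool_pos: [0.536, -0.4181, 0.1743]
tool_rot: [3.13, 0.263, 0.001]
contact_force: [-0.7, 1.3, -0.5]
opening: 0.0428
t 18.88 pos [ 0.536  -0.4181  0.1743] open 0.0428 F [-0.7  1.3 -0.5] q6 [-0.77  0.4   1.62  0.    1.12  0.63]
turn [ 0.001 -0.001  0.003] other [array([ 0., -0.,  0.]), array([ 0.  ,  0.  , -3.14])] shift [-0.2 -0.6 -0.1] rows 0.0
```

```bash
 python3 -m crank '[[0,0,0,0,0,0,0.15],[0,0,0,0,0,0,1],[0,0,0,0,0,0,1],[0,0,0,0,0,0,1],[0,0,0,0,0,0,1]]' 40;python3 g.py .5357 -.4175 .001 .165
```

```text
t: 19.3
tool_pos: [0.5361, -0.4184, 0.1748]
tool_rot: [3.129, 0.263, 0.003]
contact_force: [-0.0, -0.8, -0.4]
opening: 0.031
t 19.3 pos [ 0.5361 -0.4184  0.1748] open 0.031 F [-0.  -0.8 -0.4] q6 [-0.77  0.4   1.61  0.    1.12  0.63]
turn [ 0.002 -0.001  0.002] other [array([ 0., -0.,  0.]), array([ 0.  ,  0.  , -3.14])] shift [-0.3 -1.   0.4] rows 0.0
```

```bash
 python3 -m crank '[[0,0,0,0,0,0,1],[0,0,0,0,0,0,1]]' 100;python3 g.py .5357 -.4175 .001 .165;  python3 - <<'E'
from station import eyes,ctrl
from h import *
p=eyes.get_image('scene')
im=cv2.resize(p['image'][:,:,::-1],None,fx=8,fy=8,interpolation=3)
c=((proj(p,[[.54,-.42,.01]])[0])*8).astype(int)
cv2.imwrite('pics/b4.png',im[c[1]-280:c[1]+280,c[0]-380:c[0]+380])
E
```

```text
t: 19.47
tool_pos: [0.5363, -0.4185, 0.1752]
tool_rot: [3.129, 0.263, 0.003]
contact_force: [-0.4, -0.0, -2.2]
opening: 0.0286
t 19.47 pos [ 0.5363 -0.4185  0.1752] open 0.0286 F [-0.4 -0.  -2.2] q6 [-0.77  0.4   1.61  0.    1.12  0.63]
turn [ 0.002 -0.002  0.003] other [array([ 0., -0.,  0.]), array([ 0.  ,  0.  , -3.14])] shift [-0.4 -1.1  0.8] rows 0.0
```

View pics/b4.png

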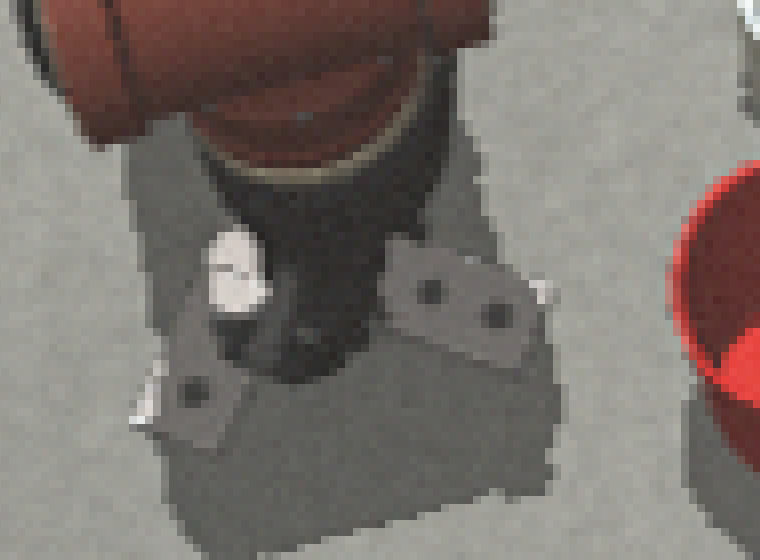

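```bash
 python3 -m crank '[[0,0,0,0,0,-4,1],[0,0,0,0,0,-6,1],[0,0,0,0,0,-6,1],[0,0,0,0,0,-10,1],[0,0,0,0,0,0,1]]' 90;python3 g.py .5357 -.4175 .001 .165;  python3 - <<'E'
from station import eyes,ctrl
from h import *
p=eyes.get_image('scene'); o=ctrl.get_obs(); t=o['tool_pos']
im=cv2.resize(p['image'][:,:,::-1],None,fx=8,fy=8,interpolation=3)
s=[t[0]-.003,t[1]+.0,.165]
for h in M['corner']:
    u=(proj(p,place(h,s,t[2]-.175))+.5)*8
    cv2.polylines(im,[cv2.convexHull(u.astype(np.float32)).round().astype(np.int32)],True,(0,255,255),1)
c=((proj(p,[[.54,-.42,.01]])[0])*8).astype(int)
cv2.imwrite('pics/b5.png',im[c[1]-280:c[1]+280,c[0]-380:c[0]+380])
E
```

```text
t: 19.93
tool_pos: [0.5353, -0.4175, 0.2011]
tool_rot: [-3.128, -0.262, 0.002]
contact_force: [1.2, 0.1, -3.0]
opening: 0.0284
t 19.93 pos [ 0.5353 -0.4175  0.2011] open 0.0284 F [ 1.2  0.1 -3. ] q6 [-0.77  0.37  1.61  0.    1.17  0.63]
turn [-0.002  0.001  0.002] other [array([-0.,  0.,  0.]), array([-0.  , -0.  , -3.14])] shift [ 0.4  0.1 26.7] rows 0.6
```

View pics/b5.png

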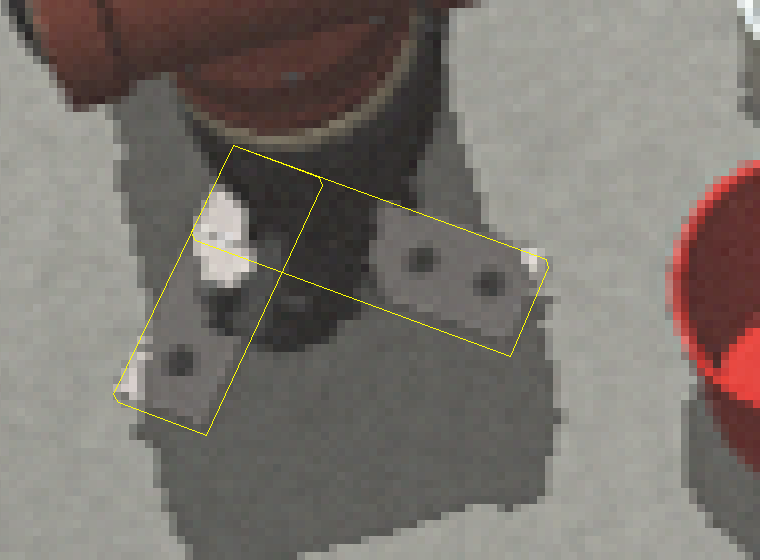

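```bash
 python3 -m crank '[[0,0,0,0,0,-18,1],[0,0,0,0,0,-25,1],[0,0,0,2,-10,-20,1],[0,0,0,5,-22,-6,1],[0,0,0,8,-33,0,1],[0,0,0,8,-33,0,1],[0,0,0,8,-33,0,1],[0,0,0,8,-33,0,1]]';python3 g.py .5639 .0779 .08 .312
```

```text
t: 20.65
tool_pos: [0.5454, -0.25, 0.274]
tool_rot: [3.132, 0.245, 0.001]
contact_force: [1.0, 0.2, -3.4]
opening: 0.0283
t 20.65 pos [ 0.5454 -0.25    0.274 ] open 0.0283 F [ 1.   0.2 -3.4] q6 [-0.55  0.11  1.78  0.    1.25  0.86]
turn [ 0.    -0.001 -0.156] other [array([ 0.  , -0.  , -0.16]), array([-0.  , -0.  ,  2.99])] shift [  69.3 -321.    20.6] rows 7.9
```

```bash
 python3 -m crank '[[0,0,-0.05,7,-33,0,1],[0,0,-0.05,9,-34,0,1],[0,0,-0.05,11,-34,0,1],[0,0,0,12,-34,0,1],[0,0,0,12,-34,0,1],[0,0,0,12,-34,0,1],[0,0,0,12,-34,0,1],[0,0,0,8,-20,0,1]]';python3 g.py .5639 .0779 .06 .312
```

```text
t: 21.32
tool_pos: [0.5534, 0.0349, 0.2753]
tool_rot: [3.103, 0.489, 0.007]
contact_force: [0.2, -0.6, -3.1]
opening: 0.0281
t 21.32 pos [0.5534 0.0349 0.2753] open 0.0281 F [ 0.2 -0.6 -3.1] q6 [-0.07  0.    1.89  0.    1.25  1.19]
turn [ 0.001 -0.005  0.001] other [array([ 0., -0.,  0.]), array([ 0.01,  0.  , -3.14])] shift [ 23.  -37.8  42. ] rows 1.5
```

```bash
 python3 -m crank '[[0,0,0,10,-16,10,1],[0,0,0,9,-15,20,1],[0,0,0,4,-7,12,1],[0,0,0,0,0,0,1],[0,0,0,0,0,0,1]]';python3 g.py .5639 .0779 .06 .312;  python3 - <<'E'
from station import eyes,ctrl
from h import *
p=eyes.get_image('scene'); o=ctrl.get_obs(); t=o['tool_pos']
im=cv2.resize(p['image'][:,:,::-1],None,fx=8,fy=8,interpolation=3)
s=[t[0]-.0029,t[1]-.0009,.312]
for h in M['corner']:
    u=(proj(p,place(h,s,t[2]-.175))+.5)*8
    cv2.polylines(im,[cv2.convexHull(u.astype(np.float32)).round().astype(np.int32)],True,(0,255,255),1)
c=((proj(p,[[.55,.07,.01]])[0])*8).astype(int)
cv2.imwrite('pics/b6.png',im[c[1]-280:c[1]+280,c[0]-380:c[0]+380])
E
```

```text
t: 21.73
tool_pos: [0.5634, 0.0856, 0.2337]
tool_rot: [3.101, 0.502, 0.013]
contact_force: [-0.1, -0.7, -2.8]
opening: 0.0282
t 21.73 pos [0.5634 0.0856 0.2337] open 0.0282 F [-0.1 -0.7 -2.8] q6 [0.02 0.09 1.88 0.   1.17 1.27]
turn [ 0.002 -0.008  0.009] other [array([ 0.  , -0.01,  0.01]), array([ 0.01,  0.  , -3.13])] shift [-1.9  7.5  0.3] rows 0.2
```

View pics/b6.png

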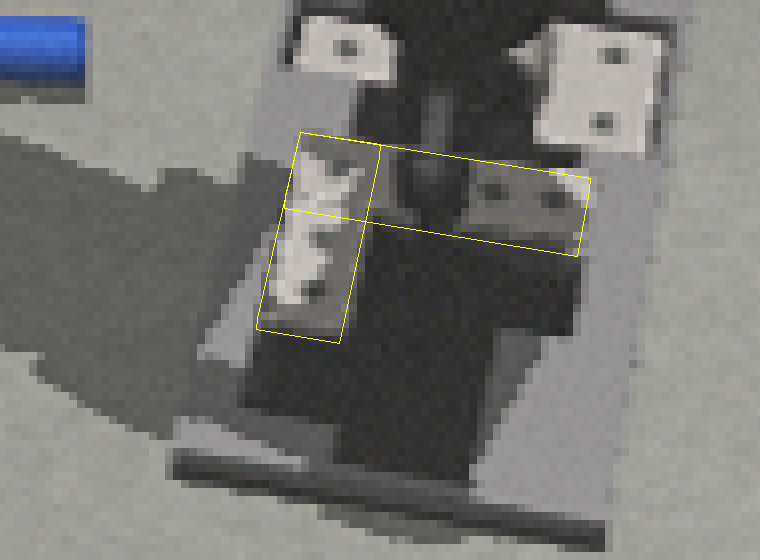

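```bash
 python3 -m crank '[[0.002,-0.008,0.009,-2,7,5,1],[0,0,0,0,0,0,1],[0,0,0,0,0,0,1]]';python3 g.py .5639 .0779 .01 .312
```

```text
t: 22.03
tool_pos: [0.5642, 0.0747, 0.2301]
tool_rot: [3.104, 0.481, 0.001]
contact_force: [0.2, 1.9, -2.6]
opening: 0.0288
t 22.03 pos [0.5642 0.0747 0.2301] open 0.0288 F [ 0.2  1.9 -2.6] q6 [ 0.    0.09  1.88 -0.    1.17  1.26]
turn [ 0.001 -0.001 -0.004] other [array([ 0., -0., -0.]), array([-0.  , -0.  ,  3.14])] shift [ 0.6 -3.2 46.7] rows 1.1
```

Bottom at about 0.055; approach in steps.

```bash
 python3 -m crank '[[0,0,-0.004,0.5,-2.5,8,1],[0,0,0,0,0,8,1],[0,0,0,0,0,6,1],[0,0,0,0,0,0,1],[0,0,0,0,0,0,1]]';python3 g.py .5639 .0779 .01 .312
```

```text
t: 22.45
tool_pos: [0.5645, 0.075, 0.207]
tool_rot: [3.103, 0.482, 0.005]
contact_force: [-1.3, -0.1, -2.8]
opening: 0.0282
t 22.45 pos [0.5645 0.075  0.207 ] open 0.0282 F [-1.3 -0.1 -2.8] q6 [ 0.    0.13  1.89 -0.    1.12  1.26]
turn [ 0.002 -0.003 -0.004] other [array([ 0., -0., -0.]), array([-0.  , -0.  ,  3.14])] shift [ 0.2 -3.  23.6] rows 0.6
```

```bash
 python3 -m crank '[[0,0,-0.004,0,-3,2,1],[0,0,0,0,0,2,1],[0,0,0,0,0,0,1]]';python3 g.py .5639 .0779 .01 .312;  python3 - <<'E'
from station import eyes,ctrl
from h import *
p=eyes.get_image('scene'); o=ctrl.get_obs(); t=o['tool_pos']
im=cv2.resize(p['image'][:,:,::-1],None,fx=8,fy=8,interpolation=3)
s=[t[0]-.0029,t[1]-.0009,.312]
for h in M['corner']:
    u=(proj(p,place(h,s,t[2]-.175))+.5)*8
    cv2.polylines(im,[cv2.convexHull(u.astype(np.float32)).round().astype(np.int32)],True,(0,255,255),1)
c=((proj(p,[[.55,.07,.01]])[0])*8).astype(int)
cv2.imwrite('pics/b7.png',im[c[1]-280:c[1]+280,c[0]-380:c[0]+380])
E
```

```text
t: 22.7
tool_pos: [0.5634, 0.0784, 0.2022]
tool_rot: [3.102, 0.489, 0.003]
contact_force: [0.1, 0.5, -2.8]
opening: 0.0287
t 22.7 pos [0.5634 0.0784 0.2022] open 0.0287 F [ 0.1  0.5 -2.8] q6 [ 0.01  0.13  1.89 -0.    1.12  1.27]
turn [ 0.001 -0.002  0.001] other [array([ 0., -0.,  0.]), array([ 0.  ,  0.  , -3.14])] shift [ 0.3  0.6 18.8] rows 0.5
```

View pics/b7.png

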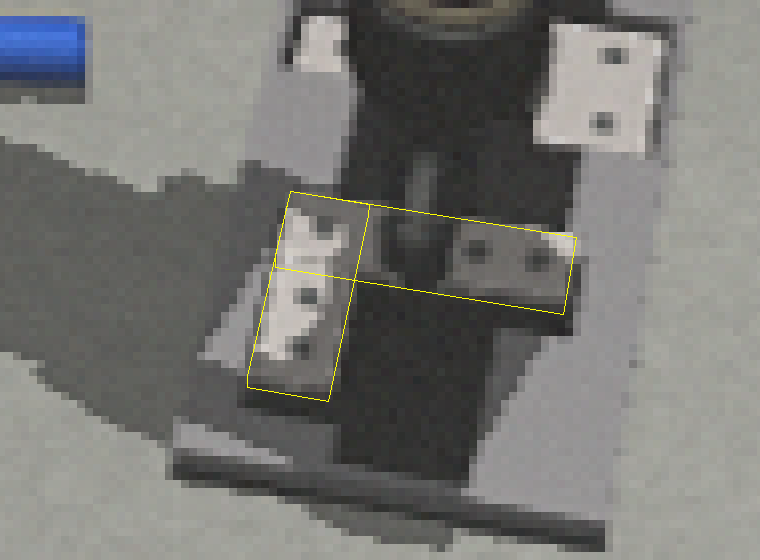

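```bash
 python3 -m crank '[[0,0,0,0,0.5,4,1],[0,0,0,0,0,4,1],[0,0,0,0,0,4,1],[0,0,0,0,0,0,1]]';python3 g.py .5639 .0779 .01 .312
```

```text
t: 23.08
tool_pos: [0.5641, 0.0781, 0.1901]
tool_rot: [3.102, 0.49, 0.007]
contact_force: [-0.6, 0.2, -3.6]
opening: 0.0279
t 23.08 pos [0.5641 0.0781 0.1901] open 0.0279 F [-0.6  0.2 -3.6] q6 [ 0.01  0.15  1.89 -0.    1.09  1.26]
turn [ 0.002 -0.004  0.001] other [array([ 0., -0.,  0.]), array([ 0.01,  0.  , -3.14])] shift [-0.2  0.1  6.7] rows 0.2
```

```bash
 python3 -m crank '[[0.002,-0.004,0,0,0,3,1],[0,0,0,0,0,3,1],[0,0,0,0,0,2,1],[0,0,0,0,0,0,1]]';python3 g.py .5639 .0779 .01 .312
```

```text
t: 23.42
tool_pos: [0.5643, 0.078, 0.1812]
tool_rot: [-3.103, -0.49, 0.0]
contact_force: [-0.5, -0.3, -1.4]
opening: 0.0286
t 23.42 pos [0.5643 0.078  0.1812] open 0.0286 F [-0.5 -0.3 -1.4] q6 [ 0.01  0.17  1.89 -0.    1.08  1.26]
turn [-0.     0.     0.001] other [array([-0.,  0.,  0.]), array([-0.  , -0.  , -3.14])] shift [-0.4 -0.  -2.2] rows 0.1
```

```bash
 python3 -m crank '[[0,0,0,0,0,1,1],[0,0,0,0,0,0,1]]';python3 g.py .5639 .0779 .01 .312
```

```text
t: 23.58
tool_pos: [0.5647, 0.0781, 0.1815]
tool_rot: [3.103, 0.49, -0.001]
contact_force: [0.8, 0.2, -3.4]
opening: 0.0285
t 23.58 pos [0.5647 0.0781 0.1815] open 0.0285 F [ 0.8  0.2 -3.4] q6 [ 0.01  0.17  1.89 -0.    1.08  1.26]
turn [-0.     0.001  0.001] other [array([-0.,  0.,  0.]), array([-0.  , -0.  , -3.14])] shift [-0.8 -0.1 -1.9] rows 0.0
```

```bash
 python3 -m crank '[[0,0,0,0,0,2,1],[0,0,0,0,0,2,1]]';python3 g.py .5639 .0779 .01 .312
```

```text
t: 23.75
tool_pos: [0.5655, 0.0781, 0.1811]
tool_rot: [3.103, 0.491, -0.005]
contact_force: [-9.8, -0.5, 15.5]
opening: 0.0282
t 23.75 pos [0.5655 0.0781 0.1811] open 0.0282 F [-9.8 -0.5 15.5] q6 [ 0.01  0.17  1.89 -0.    1.08  1.26]
turn [-0.     0.003  0.002] other [array([-0.,  0.,  0.]), array([-0.  , -0.  , -3.14])] shift [-1.6 -0.3 -2.3] rows 0.1
```

On the floor (15 N up). Release and retreat.

```bash
 python3 -m crank '[[0,0,0,0,0,-1,0.3],[0,0,0,0,0,0,0.1],[0,0,0,0,0,0,0],[0,0,0,0,0,-2,0],[0,0,0,0,0,-15,0],[0,0,0,0,0,-30,0],[0,0,0,0,0,-38,0],[0,0,0,0,0,-38,0]]' 40;python3 g.py .5 -.2 .15 .312;  python3 - <<'E'
from station import eyes,ctrl
from h import *
p=eyes.get_image('scene'); o=ctrl.get_obs(); t=o['tool_pos']
im=cv2.resize(p['image'][:,:,::-1],None,fx=8,fy=8,interpolation=3)
for n,s in (('corner',[.561,.077,.312]),('strap',[.5318,.1828,.312])):
  for h in M[n]:
    u=(proj(p,place(h,s,.006))+.5)*8
    cv2.polylines(im,[cv2.convexHull(u.astype(np.float32)).round().astype(np.int32)],True,(0,255,255),1)
c=((proj(p,[[.55,.09,.01]])[0])*8).astype(int)
cv2.imwrite('pics/b8.png',im[c[1]-280:c[1]+280,c[0]-380:c[0]+380])
E
```

```text
t: 24.42
tool_pos: [0.5631, 0.0779, 0.2997]
tool_rot: [-3.101, -0.49, 0.03]
contact_force: [-0.0, 1.7, 0.3]
opening: 0.0427
t 24.42 pos [0.5631 0.0779 0.2997] open 0.0427 F [-0.   1.7  0.3] q6 [ 0.01  0.01  1.84 -0.    1.31  1.26]
turn [-0.005  0.018  0.001] other [array([-0.  ,  0.02,  0.  ]), array([-0.03, -0.01, -3.14])] shift [-146.1  244.8  -22.2] rows 6.9
```

View pics/b8.png

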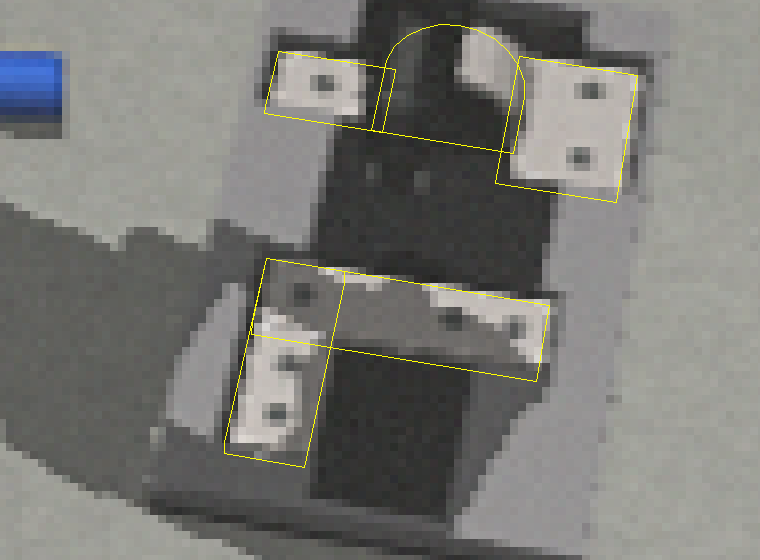

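```bash
 python3 -m crank '[[0,0.018,0,-15,30,-10,0],[0,0,0,-18,35,0,0],[0,0,0,-18,35,0,0],[0,0,0,-18,35,0,0],[0,0,0,-18,35,0,0],[0,0,0,-18,35,0,0],[0,0,0,-18,35,0,0],[0,0,0,-18,35,0,0]]'; python3 -m crank '[[0,0,0,-14,36,0,0],[0,0,0,-14,36,0,0],[0,0,0,-14,36,0,0],[0,0,0,-14,36,0,0],[0,0,0,0,0,0,0]]';  python3 - <<'E'
from station import eyes,ctrl,spotter
from h import *
ps=[eyes.get_image('scene'),eyes.get_image('top')]
cv2.imwrite('pics/c0.png',ps[0]['image'][:,:,::-1])
for n,s,z in (('corner',[.561,.077,.312],.006),('strap',[.5318,.1828,.312],.006),('stub',[.52,.36,-.04],.019)):
    for i,p in enumerate(ps):
        c=proj(p,[[s[0],s[1],.01]])[0]
        l=spotter.outline_of(n,p)
        if not l: print(n,i,'none'); continue
        b=min(l,key=lambda r:np.hypot(*(np.argwhere(r['region']).mean(0)[::-1]-c)))
        f=fit([p],[b['region']],n,s,z); print(n,i,np.round(f[0],4),round(f[1],3))
p=ps[1]
im=cv2.resize(p['image'][:,:,::-1],None,fx=6,fy=6,interpolation=3)
for n,s in (('corner',[.561,.077,.312]),('strap',[.5318,.1828,.312])):
  for h in M[n]:
    u=(proj(p,place(h,s,.006))+.5)*6
    cv2.polylines(im,[cv2.convexHull(u.astype(np.float32)).round().astype(np.int32)],True,(0,255,255),1)
cv2.imwrite('pics/c1.png',im[800:1400,1130:1930])
for q in('flat_plate','coupling','cup','jar','screwdriver'):
    print(q,[np.round(r['centre'],3) for r in spotter.mark_of(q,ps[0])[:1]])
E
```

```text
t: 25.13
tool_pos: [0.5202, -0.2329, 0.33]
tool_rot: [3.093, 0.513, 0.065]
contact_force: [1.2, -0.2, -0.3]
opening: 0.0428
t: 25.55
tool_pos: [0.5099, -0.4016, 0.3309]
tool_rot: [3.087, 0.501, 0.07]
contact_force: [-0.4, 0.1, -1.1]
opening: 0.0431
corner 0 [0.5603 0.0786 0.3255] 0.12
corner 1 [0.5625 0.0786 0.3249] 0.056
strap 0 [0.5309 0.1861 0.311 ] 0.244
strap 1 [0.5341 0.1858 0.3083] 0.139
stub 0 [ 0.5184  0.3668 -0.063 ] 0.177
stub 1 [ 0.5203  0.367  -0.0355] 0.066
flat_plate [array([ 0.718, -0.174,  0.002])]
coupling [array([ 0.628, -0.277, -0.001])]
cup [array([ 0.683, -0.379, -0.002])]
jar [array([ 0.707,  0.318, -0.002])]
screwdriver [array([0.33 , 0.238, 0.002])]
```

View pics/c1.png

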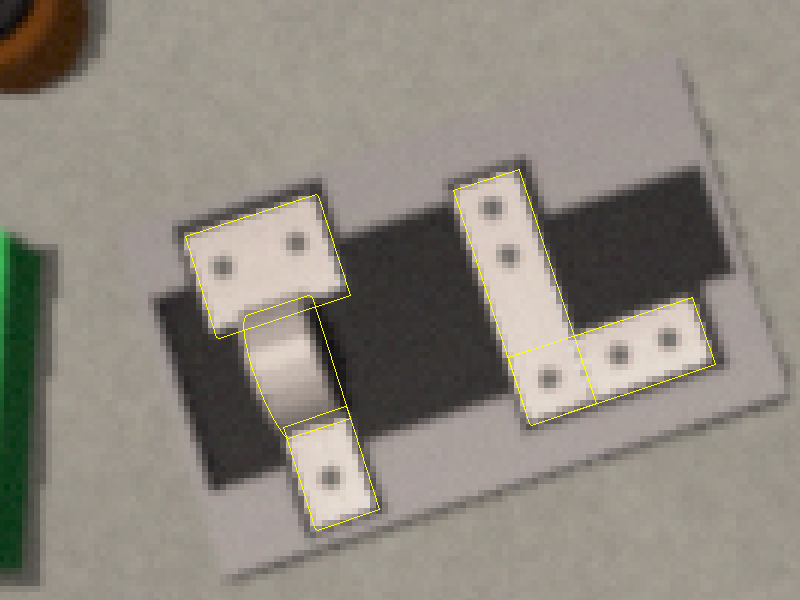

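View pics/c0.png

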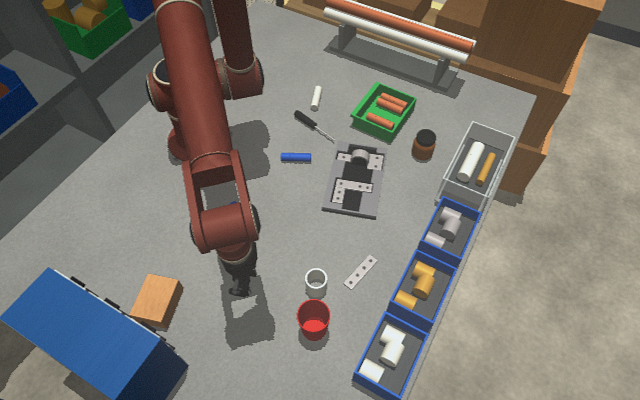

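```bash
 python3 -m crank '[[0,0,0,0,0,0,0],[0,0,0,0,0,0,0]]'; python3 -c "
from station import ctrl;print(ctrl.finish_job())"
```

```text
t: 26.37
tool_pos: [0.5114, -0.3948, 0.3309]
tool_rot: [3.089, 0.512, 0.07]
contact_force: [-0.3, -0.1, 0.1]
opening: 0.0426
the job is handed in; nothing more can be done
None
```

I finished the kit and handed it in at about 26 s of the 72 s allowed; no verdict was reported. The copper stub is in the green bin, and the strap and corner plate lie flat in their own pockets. The wide foot points to tray +x and the short leg to tray -y.

**First grasp:** My first try at the stub caught it too high. The fingers slid up off its top and pushed it about 3 mm in its pocket, so I opened, went lower and regripped.

**Final image checks:**

| Part | Fitted position against where it belongs | Fitted turn |
|---|---|---|
| Corner plate | about 2 mm from its seat | about 0.01 rad |
| Strap | about 4 mm from its seat | under 0.01 rad |
| Stub | about 38 mm to the -y side of the bin's centre, in its empty part | not judged |

- **Strap:** Its fit was poor because the outline tool missed part of it. The outline drawn at the seat position lay right on the strap in the top view, so I trust that over the 4 mm.
- **Flatness:** I judged this by eye in the images and did not measure it separately.
- **Bystanders:** All were found within about 4 mm of their starting positions, and the standing ones were upright. The gripper was clear of everything.

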